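# Hang the amber filter plate and slide it to the reading notch

## Task

Take the amber filter plate by its black tab out of the two-slot stand, hang it by its hole on the peg of the filter slide's carriage and let go of it. Then grip the carriage's black knob and slide the carriage to the left along its rail until you feel the ball detent drop into the notch at the reading head, without running on past the notch. Finish still gripping the knob, with the carriage held at rest in the notch and the plate hanging on the peg; leave the green plate, beaker, vial and marker alone.

Things in the scene. Friction and masses are not known exactly. Their poses are not given: they have to be found in the camera images.
- amber_plate: loose upright plate with amber window, 70-120 g, 120 mm tall, in a slot of the stand. Origin: underside centre; z up the plate, x normal to it, y across. From the bottom: dark cell 52 wide (y) x 56 high x 9 thick with 30 mm window; aluminium shank 34 wide, 5 thick, to height 96, with the hanging hole; black tab to grip, 30 wide (y), 10 thick (x), heights 96 to 120, with an amber strip on top
- amber_hole (a point): centre of the amber plate's round through hole, 18 mm diameter, axis along the plate's x, 70 mm above its underside and 50 mm below the top of the tab
- amber_tab (a point): centre of the amber plate's black tab, 108 mm above its underside
- green_plate: the same plate with a green window and strip, in the other slot, 78 mm from the amber one: leave it
- stand: fixed white stand, 75 (x) x 190 (y) x 24 mm high. Origin: underside centre. Two upright slots at y = +39 and -39 mm, each 11.5 wide (x) x 57 long (y), floor at 6, top at 24 mm; a plate stands in each, its x along the stand's x, its window showing above; which is in which varies. Lift a plate 25 mm or more to clear
- slide_base: fixed aluminium base of the filter slide. Origin: underside, below the rail; y along the rail, x away from the robot. It reaches x = -40 to +85, y = -155 to +155, 12 mm thick, with a 22 mm wide rail along y up to height 25
- carriage (a joint): travel (m) of the grey carriage along the rail towards the base's +y (left seen from the robot), 0 to 0.15; rubs with about 1.2 N, stays where left. Block 50 (x) x 160 (y), heights 26 to 50 mm. Carriage frame: axes as the base's, y = 0 at the block's middle, which is at base y = -75 mm + travel. It carries knob (y = -60), peg and spring ball (y = +45)
- knob: the carriage's knob: upright black cylinder, 22 mm diameter, heights 86 to 122 mm, on a 12 mm stem; origin on its axis at bench height. Fixed to the carriage
- knob_grip (a point): point on the knob's axis, 106 mm above the bench, where to grip it
- peg: steel peg, 9 mm diameter, round end, pointing to carriage -x (the robot) and rising 10 degrees: axis from x = 12, height 134.5 mm to x = -25, height 141. Origin: x = 0, y = 45, height 134.5, axes as the base's. It stands on an arm x = 11 to 23, y = -3 to 53, heights 128 to 141, held by a post at y = 4; open below the arm
- peg_tip (a point): centre of the peg's round tip, x = -25 and 141 mm high in the carriage frame; the metal ends 4.5 mm farther out
- peg_seat (a point): point on the peg's axis at x = -6, y = 45, height 138 mm in the carriage frame. Bring the hole here over the tip, plate upright, its x along the carriage's x, let it down 5 mm and let go; hung, the hole's centre is about 5 mm below the peg's axis
- ball_mark (a point): centre line of the 12 mm spring ball at the carriage's back face (x = 30, y = 45, 36 mm high), marked by a white line across the carriage; axes as the carriage's
- reading_head: fixed white box, 42 (x) x 56 (y), up to 122 mm high, standing on the base behind the carriage with a lens towards the robot; its place along the rail varies. Origin on the notch line at bench height, axes as the base's
- notch (a point): centre of the 10 mm notch in the brass strip on the head's front; y along the rail. The ball is in when ball_mark is level with it along the rail (within 2.5 mm). Sliding to +y the push is about 4 N on a ramp 28 to 14 mm before the notch, then 1 N, and turns to a pull of up to 4 N in the last 5 mm as the ball falls in and centres itself if free; leaving takes about 7 N
- beaker: bystander, loose: white plastic beaker, 65 mm wide, 80 high; origin at the centre of its underside
- vial: bystander, loose: small vial with yellow cap, 16 mm wide, 40 high; origin at the centre of its underside
- marker: bystander, loose: red and white pen, 135 mm long, lying along y, 16 high; origin at the centre of its underside

How it is judged:
By the outcome, as a careful person would: the job done as asked, in the order asked, and still so for the second after the job is handed in, while the arm keeps its last pose, push and grip.
It also fails if it takes over 54 s, if anything falls off the work surface, if the arm or the gripper's body presses on something with over 40 N, if the wrist force passes 120 N, or if a joint passes its speed limit or range.

## Robot

A 7-joint arm with a two-finger parallel gripper is mounted at the origin on a cart in front of the work surface, level with it; the furniture and walls round the work are solid. World frame = base frame: x ahead of the robot, y to its left, z up, the work surface at z = 0. Lengths are in mm, angles in rad, forces in N, time in s.
With the tool pointing down it reaches from about 400 to 875 mm from the base axis. Payload 4.4 kg.
Tool frame: the origin (TCP) lies at the very end of the fingers, on their centre line; the grasp point (between the pads) lies 19 mm behind it (grip_depth is the distance from the TCP to the grasp point, in mm); z points along the fingers, y is the direction in which the jaws open and shut (so a half turn about z gives the same grasp; the last joint's range is limited). The gripper opens to 85 mm and grips with 20 to 120 N. Pads are 22 mm wide; open, the fingers measure 114 mm over their backs; the gripper's body (76 mm by 85 mm) begins 54 mm behind the grasp point. The pads swing forward as they close: fully open they stand 13 mm farther back than shut.
Start: joints at [-1.372, 0.628, 0.038, 1.517, -0.027, 0.996, -0.02], TCP at [170.091, 627.365, 231.313] pointing down, gripper open.
Joint ranges: [-3.06, 3.06], [-0.37, 2.12], [-1.25, 1.32], [0.18, 2.47], [-1.1, 4.24], [0.23, 1.98], [-2.94, 2.94]. Speed limits (rad/s): [2.57, 2.57, 3.14, 3.14, 3.14, 3.14, 3.14].

## Interface

Orientations are given as [roll, pitch, yaw] about the fixed x, y, z axes, in that order (R = Rz(yaw) Ry(pitch) Rx(roll)).
In Python, from cell import read_state, get_image, finish_job, recognise, outline_of, grip_depth gives the robot as it stands. The module is installed in compiled form; this text tells all that it offers.
- The arm moves only by the tool send_rows, never from a script. Its argument "rows" is a list of rows, each a list of 5 numbers: the gripper command: -1 is shut, 1 is fully open, values between are in proportion, then the shift along the tool's x, y, z in m, then the turn about the tool's z in rad. In form: [[claw, tx, ty, tz, roll], ...]. A call has 1 to 12 rows; each row shifts and turns the pose as measured when the row begins, along the tool's axes as they then stand; what a row does not reach is not made up. A row lasts 1/12 s, in which the tool goes at most 41.7 mm and 7.16 degrees, less where a joint would pass 70% of its speed; a pose out of reach is approached as far as the arm can. A call with a gripper value outside its range is refused whole. The fingers move at their own pace and stop on an object; the grip force is fixed at half the most. Time passes only in rows, so rows that do not move let the fingers close. It gives the time, the measured TCP pose, the force and the opening at its end, in the units of the state.
- read_state(): the state, without advancing time (a new reading comes with each control period).
- get_image(name): name is "side" or "top" or "wrist"; returns a dict with "image" (400x640x3 uint8, blue, green, red), "z_map" (400x640 float32, mm along the optical axis (not along the pixel's ray), 0 where there is no reading), "K" (3x3 intrinsics, pixels), "R" (3x3) and "t" (3): a world point X has camera coordinates R X + t; the wrist camera has in their place "tool_from_camera" (4x4, takes a point from camera to tool coordinates, whose origin is the TCP and whose axes are the flange's). Camera axes: x right, y down, z forward; pixel columns grow to the right and rows downward; lengths in mm; the calibration is good to about 2 mm. A picture is of the moment at which its call begins: read the wrist's pose just before it.
- finish_job(): hands the job in, once; it reports no verdict.
Trained networks look in a picture, given as the dict that the camera call returned (one of the last four; its "shot" number tells which), for a name from the list of things; names that differ only in an ending like _2 or _b are one class to them, and where a whole thing is asked for, a point or a joint stands for the part that bears it (a point fixed in the world has none). Each returns a list of dicts, best first, with "score" (0 to 1); they miss things now and then, are a little off and sometimes report something else, mostly with a low value. They report only what shows in the picture. A call takes as long as a camera call.
- recognise(picture, query): "box" ([left, top, right, bottom] in pixels, round what is visible of it).
- outline_of(picture, query): "mask" (400x640 bool, what is visible of it) and "box" ([left, top, right, bottom] in pixels, round what is visible of it).
The state is a dict: "clock": time; "qpos": joint angles; "qd": joint speeds; "tau": joint torques, N m; "eef_pos": TCP position; "tool_rot": TCP orientation; "force": force on the tool from outside, world axes, zero at the start; "torque": the same for the moment, N m; "width": finger opening in mm.
Only numpy, scipy, OpenCV 4.12 (cv2) and the standard library are available. Lean on these libraries where they do the work, as an engineer would, in place of code of your own. Each camera call takes 0.05 s, during which the arm holds its last target.

## Working session

There is one attempt and no reset: what is moved stays moved. The work goes in short steps, Python scripts to look and compute and a tool call to move; the robot and the scene stay as the last step left them, time stands still between calls to the robot, and variables do not carry over. Pictures are saved under pics/ and viewed, and the job is handed in when it is done.

Besides the shell and the picture viewer there is one more tool, called after "Request:" as a command line: name --pt "numbers of a row" for each row, then --argument value for the rest. send_rows: Moves the arm, as the interface text tells. Its arguments: {"type":"object","properties":{"rows":{"type":"array"}},"required":["rows"]}

```bash
mkdir -p pics; cat > h.py <<'E'
import numpy as np, cv2
from cell import *
def w(p,u,v,z=None):
    K=p["K"]; 
    if z is None: z=p["z_map"][int(v),int(u)]
    c=np.linalg.inv(K)@np.array([u,v,1.])*z
    return p["R"].T@(c-p["t"])
def ray_h(p,u,v,h):
    d=p["R"].T@(np.linalg.inv(p["K"])@np.array([u,v,1.])); o=-p["R"].T@p["t"]
    return o+d*(h-o[2])/d[2]
def cloud(p):
    K=p["K"];v,u=np.mgrid[0:400,0:640];z=p["z_map"]
    c=np.stack([(u-K[0,2])/K[0,0]*z,(v-K[1,2])/K[1,1]*z,z],-1)
    X=(c-p["t"])@p["R"]; X[z<=0]=np.nan
    return X
E
python3 - <<'E'
from h import *
s=read_state();print(s)
for n in ["side","top","wrist"]:
    p=get_image(n);cv2.imwrite(f"pics/{n}0.png",p["image"])
    if n!="wrist":
        print(n,-p["R"].T@p["t"],p["K"][0,0],p["R"])
        np.savez(f"pics/{n}0.npz",**{k:p[k] for k in["image","z_map","K","R","t"]})
    else: print(p["tool_from_camera"])
    for q in["amber_plate","green_plate","stand","carriage","knob","peg","reading_head","notch","beaker","vial","marker","ball_mark"]:
        r=recognise(p,q)
        print(n,q,[(np.round(x["box"]).tolist(),round(x["score"],2)) for x in r[:2]])
E
```

```text
{'clock': 0.0, 'qpos': array([-1.37181382,  0.62935532,  0.0384029 ,  1.51837181, -0.02698422,
        0.99628364, -0.02004129]), 'qd': array([ 0.00141814,  0.00070292,  0.00125661, -0.00108661,  0.00060876,
       -0.00018763,  0.0002989 ]), 'tau': array([ 7.39585848e-04, -5.63405156e+01,  1.22640911e+00, -1.93440181e+01,
        1.10477814e-02,  1.06668868e-02, -9.02143086e-06]), 'eef_pos': array([169.89586421, 626.75744518, 230.38119292]), 'tool_rot': array([-3.13969147e+00,  1.59660751e-05,  2.87680897e+00]), 'force': array([-0.82697675, -0.70503255, -0.15940448]), 'torque': array([ 0.02460625, -0.03154951,  0.002624  ]), 'width': 84.96266046756989}
side [-436.88465066 -907.13858643  661.34376952] 485.65618007505844 [[ 0.68197359 -0.73112831 -0.0190638 ]
 [-0.29817547 -0.25413872 -0.92005701]
 [ 0.66783487  0.63313893 -0.39132042]]
side amber_plate [([245.0, 176.0, 253.0, 206.0], 0.8)]
side green_plate [([228.0, 172.0, 240.0, 200.0], 0.55)]
side stand [([221.0, 194.0, 270.0, 221.0], 0.91), ([324.0, 179.0, 350.0, 216.0], 0.31)]
side carriage [([336.0, 190.0, 390.0, 238.0], 0.81), 
[... 1056 characters left out ...]
188.0], 0.52)]
top marker [([348.0, 235.0, 390.0, 244.0], 0.66)]
top ball_mark [([336.0, 161.0, 383.0, 188.0], 0.58), ([375.0, 172.0, 379.0, 176.0], 0.29)]
[[-6.86152532e-05 -9.47163759e-01 -3.20750384e-01  8.45480509e+01]
 [ 9.99999881e-01  9.01097578e-05 -4.80011714e-04 -4.82811457e-01]
 [ 4.83552439e-04 -3.20750379e-01  9.47163640e-01 -1.43504067e+02]
 [ 0.00000000e+00  0.00000000e+00  0.00000000e+00  1.00000000e+00]]
wrist amber_plate []
wrist green_plate []
wrist stand [([145.0, 396.0, 162.0, 398.0], 0.49)]
wrist carriage []
wrist knob []
wrist peg []
wrist reading_head []
wrist notch []
wrist beaker []
wrist vial []
wrist marker []
wrist ball_mark [([143.0, 398.0, 157.0, 400.0], 0.38)]
```

View images.

```bash
python3 - <<'E'
import cv2,numpy as np
t=cv2.imread("pics/top0.png");s=cv2.imread("pics/side0.png")
cv2.imwrite("pics/t1.png",cv2.resize(t[140:260,190:450],None,fx=3,fy=3,interpolation=cv2.INTER_CUBIC))
cv2.imwrite("pics/s1.png",cv2.resize(s[150:310,200:420],None,fx=3.6,fy=3.6,interpolation=cv2.INTER_CUBIC))
E
```

```text
(no output)
```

View pics/t1.png

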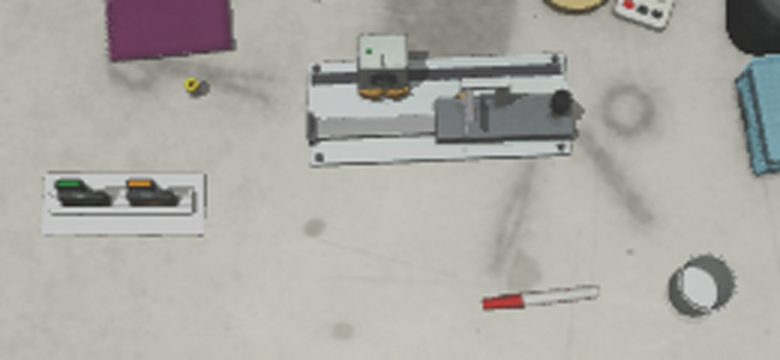

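View pics/s1.png

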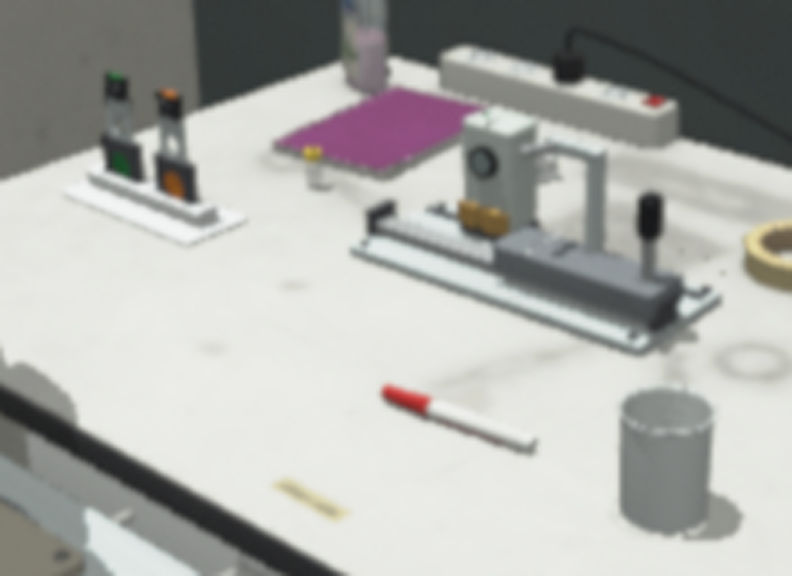

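View pics/wrist0.png

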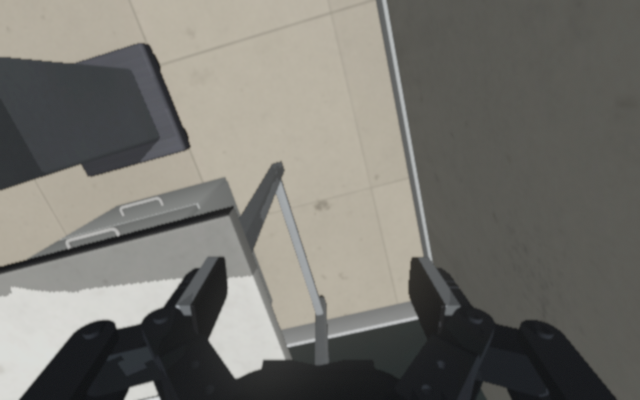

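```bash
cat > m.py <<'E'
import numpy as np,cv2
from h import w,ray_h,cloud
p=dict(np.load("pics/top0.npz"));X=cloud(p)
s=dict(np.load("pics/side0.npz"));Y=cloud(s)
def reg(X,lo,hi):
    m=np.all((X>lo)&(X<hi),-1); return X[m]
for nm,C in(("top",X),("side",Y)):
    a=reg(C,[300,100,8],[750,400,200]);b=reg(C,[200,-250,8],[750,90,200])
    for q,l in((a,"stand"),(b,"base")):
        for z0,z1 in((8,20),(20,30),(30,60),(60,96),(96,125),(125,150)):
            r=q[(q[:,2]>=z0)&(q[:,2]<z1)]
            if len(r):print(nm,l,z0,z1,len(r),r.min(0).round(),r.max(0).round(),np.median(r,0).round())
im=p["image"]
# hsv orange / green
hsv=cv2.cvtColor(im,cv2.COLOR_BGR2HSV)
for n,(lo,hi) in dict(or_=((8,130,90),(25,255,255)),gr=((45,120,60),(80,255,255))).items():
    m=cv2.inRange(hsv,np.array(lo),np.array(hi));k,lab,st,ce=cv2.connectedComponentsWithStats(m)
    for i in range(1,k):
        if st[i][4]>5: print(n,st[i],ce[i],X[lab==i].mean(0), ray_h(p,*ce[i],126))
E
python3 m.py
```

```text
top stand 8 20 1159 [301. 100.   8.] [750. 399.  20.] [679. 277.  11.]
top stand 20 30 196 [490. 101.  20.] [748. 398.  30.] [504. 315.  24.]
top stand 30 60 108 [492. 104.  30.] [649. 400.  60.] [504. 282.  41.]
top stand 60 96 62 [500. 262.  60.] [508. 393.  95.] [504. 343.  66.]
top stand 96 125 43 [499. 274.  96.] [510. 380. 124.] [502. 301. 116.]
top stand 125 150 37 [500. 276. 125.] [508. 379. 137.] [505. 353. 129.]
top base 8 20 1779 [ 210. -249.    8.] [749.  89.  20.] [596. -55.  12.]
top base 20 30 279 [ 389. -232.   20.] [750.  87.  30.] [597.  10.  25.]
top base 30 60 703 [ 572. -227.   30.] [744.  87.  60.] [ 599. -102.   49.]
top base 60 96 52 [ 585. -184.   60.] [642.  47.  96.] [631.   1.  82.]
top base 96 125 239 [ 592. -188.   96.] [681.  50. 125.] [646.  17. 119.]
top base 125 150 150 [ 571. -180.  125.] [677.  47. 150.] [617. -73. 136.]
side stand 8 20 428 [471. 102.   8.] [750. 399.  20.] [694. 270.  11.]
side stand 20 30 175 [483. 101.  20.] [641. 400.  29.] [502. 297.  23.]
side stand 30 60 226 [496. 101.  30.] [649. 397.  60.] [503. 304.  42.]
side stand 60 96
[... 1026 characters left out ...]
6993  126.        ]
or_ [233 200   7   2  14] [236.  200.5] [506.32758534 289.71195755 127.81371926] [506.70114635 290.02077432 126.        ]
or_ [631 206   3   5   7] [632.28571429 208.14285714] [  495.21104335 -1061.4440728     49.17987241] [  480.68351667 -1011.92703169   126.        ]
or_ [637 209   2   5   6] [637.5 211. ] [  483.53659414 -1072.00867627    58.35771477] [  471.14759504 -1027.73271749   126.        ]
or_ [593 249   3   5  11] [593.90909091 251.        ] [ 348.66551545 -915.8378396    42.44262918] [ 340.19765819 -869.43805831  126.        ]
gr [209 200   7   2  12] [212.         200.58333333] [506.34295317 369.01193177 126.50532764] [506.44530683 369.12000338 126.        ]
```

```bash
python3 - <<'E'
from m import *
print("--")
# fit base plate: points with height 8..16 near slide
v,u=np.mgrid[0:400,0:640]
m=(X[...,2]>7)&(X[...,2]<17)&(X[...,0]>300)&(X[...,1]>-260)&(X[...,1]<90)&(X[...,0]<720)
k,lab,st,ce=cv2.connectedComponentsWithStats(m.astype(np.uint8))
for i in np.argsort(-st[1:,4])[:4]+1: print(st[i],X[lab==i].min(0),X[lab==i].max(0))
P=X[m][:,:2].astype(np.float32); print(cv2.minAreaRect(P), cv2.boxPoints(cv2.minAreaRect(P)))
m=(X[...,2]>4)&(X[...,2]<35)&(X[...,0]>350)&(X[...,1]>120)&(X[...,1]<400)&(X[...,0]<600)
P=X[m][:,:2].astype(np.float32); print(cv2.minAreaRect(P), cv2.boxPoints(cv2.minAreaRect(P)))
# corners by eye (zoomed/3 + offset)
for n,(a,b),h in [("bl",(307,62),12),("fl",(310,165),12),("fr",(572,153),12),("br",(566,53),12),("carfl",(436,140),50),("carfr",(575,143),50),("knob",(561,101),122),
  ("headTL",(358,35),122),("headTR",(407,36),122),("headBL",(358,68),122),("headBR",(409,70),122),("stTL",(47,172),6),("stTR",(206,174),6),("stBR",(206,236),0),("stBL",(42,235),0),("lineT",(461,97),50)]:
    print(n,ray_h(p,a/3+190-1/3,b/3+140-1/3,h).round(1))
E
```

```text
top stand 8 20 1159 [301. 100.   8.] [750. 399.  20.] [679. 277.  11.]
top stand 20 30 196 [490. 101.  20.] [748. 398.  30.] [504. 315.  24.]
top stand 30 60 108 [492. 104.  30.] [649. 400.  60.] [504. 282.  41.]
top stand 60 96 62 [500. 262.  60.] [508. 393.  95.] [504. 343.  66.]
top stand 96 125 43 [499. 274.  96.] [510. 380. 124.] [502. 301. 116.]
top stand 125 150 37 [500. 276. 125.] [508. 379. 137.] [505. 353. 129.]
top base 8 20 1779 [ 210. -249.    8.] [749.  89.  20.] [596. -55.  12.]
top base 20 30 279 [ 389. -232.   20.] [750.  87.  30.] [597.  10.  25.]
top base 30 60 703 [ 572. -227.   30.] [744.  87.  60.] [ 599. -102.   49.]
top base 60 96 52 [ 585. -184.   60.] [642.  47.  96.] [631.   1.  82.]
top base 96 125 239 [ 592. -188.   96.] [681.  50. 125.] [646.  17. 119.]
top base 125 150 150 [ 571. -180.  125.] [677.  47. 150.] [617. -73. 136.]
side stand 8 20 428 [471. 102.   8.] [750. 399.  20.] [694. 270.  11.]
side stand 20 30 175 [483. 101.  20.] [641. 400.  29.] [502. 297.  23.]
side stand 30 60 226 [496. 101.  30.] [649. 397.  60.] [503. 304.  42.]
side stand 60 96
[... 2276 characters left out ...]
-259.04178 ]
 [ 717.5972   -259.61755 ]
 [ 718.0782     89.00476 ]
 [ 300.73108    89.580536]]
((475.75848388671875, 260.0445556640625), (279.27191162109375, 246.7569580078125), 89.8660659790039) [[352.05392 120.6974 ]
 [598.8102  120.12056]
 [599.463   399.39172]
 [352.7068  399.96857]]
bl [677.5 113.7  12. ]
fl [551.2 108.7  12. ]
fr [ 565.6 -200.9   12. ]
br [ 688.6 -196.9   12. ]
carfl [572.5 -39.   50. ]
carfr [ 568.9 -199.9   50. ]
knob [ 600.1 -176.3  122. ]
headTL [676.9  50.2 122. ]
headTR [675.7  -4.9 122. ]
headBL [638.4  50.1 122. ]
headBR [636.  -7. 122.]
stTL [544.1 420.2   6. ]
stTR [541.7 231.9   6. ]
stBR [468.4 230.8   0. ]
stBL [469.6 423.8   0. ]
lineT [624.  -68.5  50. ]
```

```bash
cat > plan.py <<'E'
import numpy as np
from scipy.spatial.transform import Rotation as R
from cell import read_state
def plan(target,yaw,n,claw=1,s=None,show=True):
    s=s or read_state(); p=np.array(s["eef_pos"]);Rm=R.from_euler("xyz",s["tool_rot"])
    y0=s["tool_rot"][2]; d=(yaw-y0+np.pi)%(2*np.pi)-np.pi
    roll=-d/n; st=(np.array(target)-p)/n
    print("now",p.round(1),np.round(s["tool_rot"],3),"step",np.linalg.norm(st).round(1),"F",np.round(s["force"],1),"w",round(s["width"],1),"t",round(s["clock"],2))
    rows=[]
    for i in range(n):
        l=Rm.inv().apply(st)/1000
        rows.append([claw]+[round(float(x),4) for x in l]+[round(float(roll),4)])
        Rm=Rm*R.from_euler("z",roll)
    print(rows)
E
python3 -c "
from plan import *
plan([505,290,245],np.pi/2,14)"
```

```text
now [170.1 627.4 231.3] [ 3.142 -0.     2.877] step 34.0 F [-0.3 -0.3 -0.5] w 85.5 t 1.95
[[1, -0.0294, -0.017, -0.001, 0.0933], [1, -0.0309, -0.0142, -0.001, 0.0933], [1, -0.032, -0.0113, -0.001, 0.0933], [1, -0.0329, -0.0082, -0.001, 0.0933], [1, -0.0336, -0.0051, -0.001, 0.0933], [1, -0.0339, -0.002, -0.001, 0.0933], [1, -0.0339, 0.0012, -0.001, 0.0933], [1, -0.0337, 0.0044, -0.001, 0.0933], [1, -0.0331, 0.0075, -0.001, 0.0933], [1, -0.0323, 0.0105, -0.001, 0.0933], [1, -0.0312, 0.0135, -0.001, 0.0933], [1, -0.0298, 0.0163, -0.001, 0.0933], [1, -0.0281, 0.019, -0.001, 0.0933], [1, -0.0262, 0.0216, -0.001, 0.0933]]
```

Request:
send_rows --pt "1 -0.029 -0.017 -0.001 0.093" --pt "1 -0.031 -0.014 -0.001 0.093" --pt "1 -0.032 -0.011 -0.001 0.093" --pt "1 -0.033 -0.008 -0.001 0.093" --pt "1 -0.034 -0.005 -0.001 0.093" --pt "1 -0.034 -0.002 -0.001 0.093" --pt "1 -0.034 0.001 -0.001 0.093" --pt "1 -0.034 0.004 -0.001 0.093" --pt "1 -0.033 0.0075 -0.001 0.093" --pt "1 -0.032 0.0105 -0.001 0.093"

```text
clock: 2.78
eef_pos: [406.7, 383.3, 239.3]
tool_rot: [-3.139, -0.011, 1.923]
force: [0.6, 0.2, 0.2]
width: 85.4
```

```bash
python3 -c "
from plan import *
plan([505,290,240],np.pi/2,8)"
```

```text
now [406.7 383.3 239.3] [-3.139 -0.011  1.923] step 16.9 F [0.6 0.2 0.2] w 85.4 t 2.78
[[1, -0.0152, 0.0075, -0.0003, 0.0441], [1, -0.0148, 0.0082, -0.0003, 0.0441], [1, -0.0145, 0.0088, -0.0003, 0.0441], [1, -0.0141, 0.0094, -0.0003, 0.0441], [1, -0.0136, 0.01, -0.0003, 0.0441], [1, -0.0132, 0.0106, -0.0003, 0.0441], [1, -0.0127, 0.0112, -0.0003, 0.0441], [1, -0.0122, 0.0118, -0.0003, 0.0441]]
```

Request:
send_rows --pt "1 -0.03 0.016 0 0.088" --pt "1 -0.028 0.018 0 0.088" --pt "1 -0.026 0.021 0 0.088" --pt "1 -0.024 0.023 0 0.088" --pt "1 0 0 0 0" --pt "1 0 0 0 0"

```text
clock: 3.28
eef_pos: [517.6, 280.5, 240.0]
tool_rot: [3.14, -0.008, 1.537]
force: [-0.9, 0.1, -0.4]
width: 85.7
```

```bash
cat >> h.py <<'E'
from scipy.spatial.transform import Rotation as Ro
def wshot(name):
    s=read_state();p=get_image("wrist");cv2.imwrite(f"pics/{name}.png",p["image"])
    T=np.eye(4);T[:3,:3]=Ro.from_euler("xyz",s["tool_rot"]).as_matrix();T[:3,3]=s["eef_pos"]
    M=np.linalg.inv(T@p["tool_from_camera"]); p["R"]=M[:3,:3];p["t"]=M[:3,3]
    np.savez(f"pics/{name}.npz",**{k:p[k] for k in["image","z_map","K","R","t"]})
    return p,s
E
python3 - <<'E'
from h import *
p,s=wshot("w1");print(s["eef_pos"],s["tool_rot"],s["clock"])
for q in["amber_plate","amber_tab","amber_hole"]:print(q,[(r["box"],r["score"]) for r in recognise(p,q)][:2])
E
```

```text
[517.55600886 280.45014492 239.96087703] [ 3.14009821 -0.00757259  1.53730292] 3.2833
amber_plate [([297.9, 132.2, 312.6, 197.7], 0.75)]
amber_tab [([294.4, 132.0, 311.6, 201.7], 0.96)]
amber_hole []
```

View pics/w1.png

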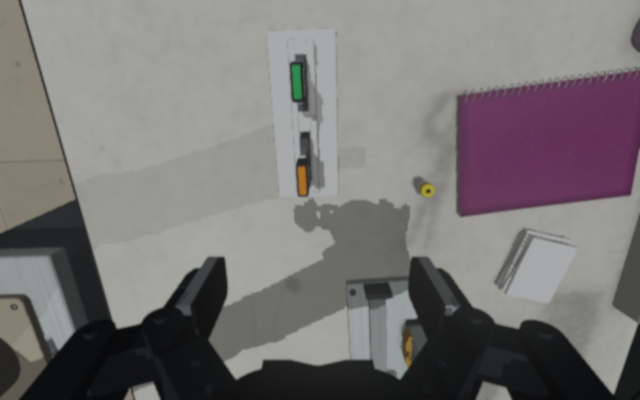

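```bash
cat > tab.py <<'E'
from h import *
def tabs(p,h):
    hsv=cv2.cvtColor(p["image"],cv2.COLOR_BGR2HSV);out={}
    for n,(lo,hi) in dict(amber=((8,150,90),(25,255,255)),green=((45,120,60),(80,255,255))).items():
        m=cv2.inRange(hsv,np.array(lo),np.array(hi));m[240:]=0;m[:,400:]=0
        k,lab,st,ce=cv2.connectedComponentsWithStats(m)
        i=1+np.argmax(st[1:,4]); v,u=np.nonzero(lab==i)
        P=np.array([ray_h(p,a,b,h)[:2] for a,b in zip(u,v)],np.float32)
        c=cloud(p)[lab==i]
        r=cv2.minAreaRect(P)
        print(n,st[i],"rect",np.round(r[0],1),np.round(r[1],1),round(r[2],2),"cloud med",np.nanmedian(c,0).round(1))
E
python3 - <<'E'
from tab import *
p=dict(np.load("pics/w1.npz"));tabs(p,126)
K=p["K"];print(K)
X=cloud(p)
# finger tip check: TCP projection
# stand outline at z~6..24
m=(X[...,2]>15)&(X[...,2]<32)&(X[...,0]>440)&(X[...,0]<580)&(X[...,1]>180)&(X[...,1]<440)
P=X[m][:,:2].astype(np.float32);print(cv2.minAreaRect(P))
m=(X[...,2]>3)&(X[...,2]<12)&(X[...,0]>440)&(X[...,0]<580)&(X[...,1]>180)&(X[...,1]<440)
P=X[m][:,:2].astype(np.float32);print(cv2.minAreaRect(P))
print(np.nanmedian(X[300:310,250:300,2]) if 0 else X[120,150],X[50,500])
E
```

```text
amber [298 166   9  29 226] rect [502.9 289.5] [24.5  6.7] 87.42 cloud med [503.  290.  127.7]
green [291  65  11  34 309] rect [502.6 367.7] [ 7.  24.1] 0.82 cloud med [502.7 368.1 127.6]
[[318.38501507   0.         317.52723142]
 [  0.         318.38501507 194.21713303]
 [  0.           0.           1.        ]]
((502.56463623046875, 328.35565185546875), (27.552350997924805, 165.72555541992188), 0.25169074535369873)
((510.6359558105469, 308.87884521484375), (137.23876953125, 254.2759552001953), 0.2647860050201416)
[321.24995379 333.9573221    2.46332522] [7.21435365e+02 3.95956136e+02 2.57386218e-01]
```

```bash
python3 -c "
from plan import *
plan([503,289.5,180],np.pi/2+.003,4,0)"
```

```text
now [515.7 282.7 240. ] [ 3.141 -0.008  1.542] step 15.4 F [-0.6  0.2  0.1] w 85.7 t 3.48
[[0, 0.0015, -0.0032, 0.015, -0.0079], [0, 0.0015, -0.0032, 0.015, -0.0079], [0, 0.0015, -0.0032, 0.015, -0.0079], [0, 0.0015, -0.0032, 0.015, -0.0079]]
```

Request:
send_rows --pt "0 0.0015 -0.0032 0.015 -0.008" --pt "0 0.0015 -0.0032 0.015 -0.008" --pt "0 0.0015 -0.0032 0.015 -0.008" --pt "0 0.0015 -0.0032 0.015 -0.008" --pt "0 0 0 0 0" --pt "0 0 0 0 0" --pt "0 0 0 0 0"

```text
clock: 4.07
eef_pos: [496.7, 300.0, 179.6]
tool_rot: [-3.141, -0.015, 1.594]
force: [1.0, 0.2, -0.4]
width: 42.7
```

```bash
python3 - <<'E'
from tab import *
from plan import plan
p,s=wshot("w2");tabs(p,126)
plan([503,289.5,95],np.pi/2+.003,8,0)
E
```

```text
amber [324 216  11  24 236] rect [502.7 293. ] [ 6.8 16.9] 1.35 cloud med [502.8 293.5 127.7]
green [328  94  12  41 430] rect [502.7 367.6] [23.7  6.4] 89.82 cloud med [502.6 367.9 127.7]
now [497.1 300.2 180. ] [ 3.141 -0.015  1.594] step 10.7 F [-0.1  0.3  0.4] w 42.6 t 4.12
[[0, -0.0015, 0.0007, 0.0106, 0.0025], [0, -0.0015, 0.0007, 0.0106, 0.0025], [0, -0.0015, 0.0007, 0.0106, 0.0025], [0, -0.0015, 0.0007, 0.0106, 0.0025], [0, -0.0015, 0.0007, 0.0106, 0.0025], [0, -0.0015, 0.0007, 0.0106, 0.0025], [0, -0.0015, 0.0007, 0.0106, 0.0025], [0, -0.0015, 0.0007, 0.0106, 0.0025]]
```

View pics/w2.png

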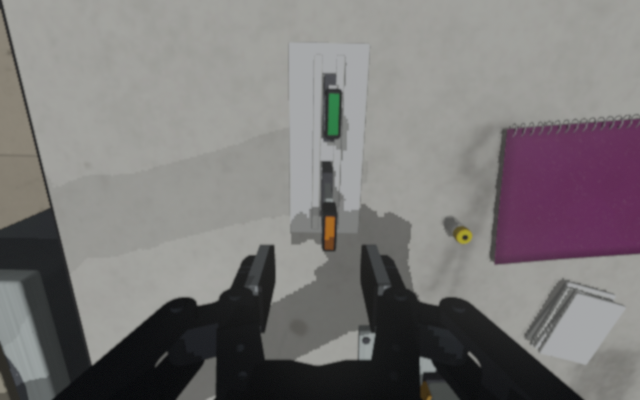

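Request:
send_rows --pt "0 -0.008 0.004 0.01 0.02" --pt "0 -0.002 0.001 0.01 0" --pt "0 0 0 0 0" --pt "0 0 0 0 0"

```text
clock: 4.45
eef_pos: [504.9, 290.0, 160.3]
tool_rot: [3.137, -0.017, 1.571]
force: [0.5, 1.1, 0.8]
width: 42.8
```

```bash
python3 - <<'E'
from plan import plan
plan([502.7,289.5,135],np.pi/2+.003,2,0)
E
```

```text
Traceback (most recent call last):
NameError: name 'np' is not defined
```

Request:
send_rows --pt "0 0 -0.002 0.02 0" --pt "0 0 0 0.02 0" --pt "0 0 0 0.01 0" --pt "0 0 0 0 0"

```text
clock: 4.78
eef_pos: [505.5, 290.4, 109.9]
tool_rot: [3.133, -0.019, 1.569]
force: [0.6, 0.0, -0.3]
width: 42.3
```

```bash
python3 - <<'E'
from tab import *
from plan import plan
p,s=wshot("w3");
plan([502.7,289.5,95],np.pi/2+.003,2,0)
E
```

```text
now [505.9 290.4 110.7] [ 3.132 -0.02   1.569] step 8.0 F [-0.2 -0.4  0.2] w 42.8 t 4.83
[[0, -0.0006, -0.0017, 0.0078, -0.0024], [0, -0.0006, -0.0017, 0.0078, -0.0024]]
```

View pics/w3.png

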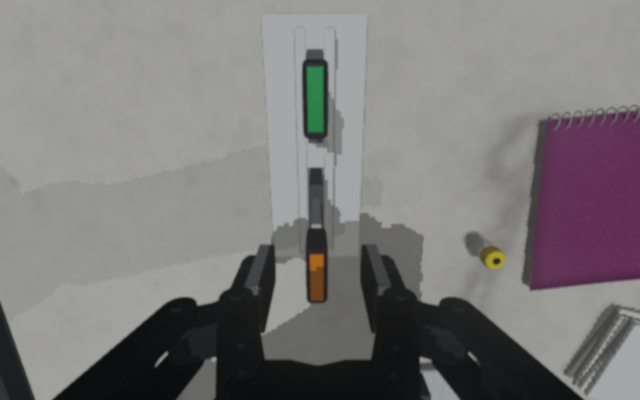

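```bash
python3 - <<'E'
from tab import *
import tab
p=dict(np.load("pics/w3.npz"));
hsv=cv2.cvtColor(p["image"],cv2.COLOR_BGR2HSV)
m=cv2.inRange(hsv,np.array((8,150,90)),np.array((25,255,255)));m[:,400:]=0;m[310:]=0
v,u=np.nonzero(m);P=np.array([ray_h(p,a,b,126)[:2] for a,b in zip(u,v)],np.float32);print(cv2.minAreaRect(P))
E
```

```text
((502.658935546875, 289.0180969238281), (23.84103012084961, 6.40677547454834), 89.63636016845703)
```

Request:
send_rows --pt "0 0 -0.001 0.008 0" --pt "0 0 -0.001 0.008 0" --pt "0 0 0 0 0"

```text
clock: 5.08
eef_pos: [505.5, 291.3, 95.4]
tool_rot: [3.129, -0.021, 1.569]
force: [-0.5, -0.6, 0.5]
width: 43.1
```

```bash
python3 - <<'E'
from tab import *
from plan import plan
p,s=wshot("w4");
hsv=cv2.cvtColor(p["image"],cv2.COLOR_BGR2HSV)
m=cv2.inRange(hsv,np.array((8,150,90)),np.array((25,255,255)));m[:,400:]=0;m[330:]=0
v,u=np.nonzero(m);P=np.array([ray_h(p,a,b,126)[:2] for a,b in zip(u,v)],np.float32);print(cv2.minAreaRect(P))
T=Ro.from_euler("xyz",s["tool_rot"])
c=np.array([*cv2.minAreaRect(P)[0],126]); print("tool",T.inv().apply(c-s["eef_pos"]),s["eef_pos"],s["tool_rot"])
plan([502.7,289.5,95],np.pi/2+.003,2,0)
E
```

```text
((502.66961669921875, 288.87744140625), (24.108924865722656, 6.177925109863281), 89.40470886230469)
tool [ -1.80892176  -2.47251922 -30.66093489] [505.53292174 291.33335729  95.41816816] [ 3.12900047 -0.02132605  1.56880189]
now [505.9 291.5  96. ] [ 3.128 -0.022  1.569] step 2.0 F [0.4 0.4 0.4] w 43.0 t 5.13
[[0, -0.001, -0.0016, 0.0005, -0.0025], [0, -0.001, -0.0016, 0.0005, -0.0025]]
```

Request:
send_rows --pt "0 -0.002 -0.004 0 0" --pt "0 0 0 0 0"

```text
clock: 5.3
eef_pos: [502.0, 289.5, 96.4]
tool_rot: [3.128, -0.022, 1.569]
force: [-0.8, -0.3, -0.2]
width: 42.8
```

```bash
python3 - <<'E'
from plan import *
plan([502.7,289.2,95],np.pi/2+.003,2,0)
E
```

```text
now [502.  289.5  96.4] [ 3.128 -0.022  1.569] step 0.8 F [-0.8 -0.3 -0.2] w 42.8 t 5.3
[[0, -0.0002, 0.0003, 0.0007, -0.0025], [0, -0.0002, 0.0003, 0.0007, -0.0025]]
```

Close, then lift after checking.

Request:
send_rows --pt "-1 0 0 0.001 0" --pt "-1 0 0 0 0" --pt "-1 0 0 0 0" --pt "-1 0 0 0 0" --pt "-1 0 0 0 0" --pt "-1 0 0 0 0"

```text
clock: 5.8
eef_pos: [502.7, 290.0, 96.8]
tool_rot: [3.125, -0.024, 1.569]
force: [-0.6, -0.0, -1.2]
width: 9.0
```

Request:
send_rows --pt "-1 0 0 -0.015 0" --pt "-1 0 0 -0.025 0" --pt "-1 0 0 -0.03 0" --pt "-1 0 0 -0.03 0" --pt "-1 0 0 -0.02 0" --pt "-1 0 0 0 0"

```text
clock: 6.3
eef_pos: [500.5, 285.8, 219.1]
tool_rot: [3.128, -0.02, 1.568]
force: [0.5, -0.3, -1.1]
width: 9.1
```

```bash
python3 - <<'E'
from plan import *
plan([530,-100,220],np.pi/2+.04,12,-1)
E
```

```text
now [500.5 285.8 219.1] [ 3.128 -0.02   1.568] step 32.2 F [ 0.5 -0.3 -1.1] w 9.1 t 6.3
[[-1, -0.0321, 0.0026, -0.0007, -0.0036], [-1, -0.0321, 0.0024, -0.0007, -0.0036], [-1, -0.0322, 0.0023, -0.0007, -0.0036], [-1, -0.0322, 0.0022, -0.0007, -0.0036], [-1, -0.0322, 0.0021, -0.0007, -0.0036], [-1, -0.0322, 0.002, -0.0007, -0.0036], [-1, -0.0322, 0.0019, -0.0007, -0.0036], [-1, -0.0322, 0.0018, -0.0007, -0.0036], [-1, -0.0322, 0.0016, -0.0007, -0.0036], [-1, -0.0322, 0.0015, -0.0007, -0.0036], [-1, -0.0322, 0.0014, -0.0007, -0.0036], [-1, -0.0322, 0.0013, -0.0007, -0.0036]]
```

Request:
send_rows --pt "-1 -0.02 0.0025 0 -0.003" --pt "-1 -0.032 0.0025 0 -0.004" --pt "-1 -0.034 0.0025 0 -0.004" --pt "-1 -0.034 0.002 0 -0.004" --pt "-1 -0.034 0.002 0 -0.004" --pt "-1 -0.034 0.002 0 -0.004" --pt "-1 -0.034 0.002 0 -0.004" --pt "-1 -0.034 0.002 0 -0.004" --pt "-1 -0.034 0.002 0 -0.004" --pt "-1 -0.034 0.002 0 -0.004" --pt "-1 -0.02 0.001 0 -0.004" --pt "-1 -0.01 0 0 0"

```text
clock: 7.3
eef_pos: [527.8, -75.4, 202.1]
tool_rot: [3.135, -0.023, 1.628]
force: [-0.0, 0.5, -1.9]
width: 9.1
```

Request:
send_rows --pt "-1 0 0 0 0" --pt "-1 0 0 0 0" --pt "-1 0 0 0 0"

```text
clock: 7.55
eef_pos: [526.0, -78.8, 199.8]
tool_rot: [3.139, -0.022, 1.621]
force: [-0.3, -0.0, -1.6]
width: 8.9
```

```bash
python3 - <<'E'
from h import *
p,s=wshot("w5");print(s["eef_pos"],s["tool_rot"],s["qd"].round(3))
for q in["peg","knob","reading_head","carriage","notch","ball_mark","peg_tip"]:print(q,[(r["box"],r["score"]) for r in recognise(p,q)][:2])
E
```

```text
[525.96776994 -78.8469192  199.80058672] [ 3.13933137 -0.02219564  1.62056501] [-0.01   0.009 -0.014  0.009 -0.015  0.    -0.001]
peg [([380.5, 206.0, 441.8, 221.2], 0.63)]
knob [([381.8, 270.2, 405.4, 301.9], 0.75)]
reading_head [([428.3, 23.2, 563.7, 115.9], 0.68)]
carriage [([359.5, 136.7, 458.3, 298.4], 0.85), ([201.6, 342.9, 229.4, 400.0], 0.31)]
notch [([426.2, 24.6, 563.4, 112.7], 0.87)]
ball_mark [([361.1, 140.3, 456.7, 299.2], 0.68), ([303.8, 169.2, 332.1, 323.9], 0.16)]
peg_tip [([361.4, 138.9, 457.9, 304.2], 0.59), ([427.9, 20.1, 565.2, 115.5], 0.17)]
```

View pics/w5.png

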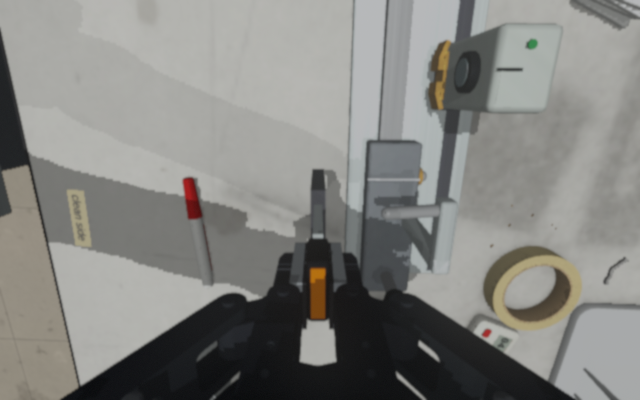

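```bash
python3 - <<'E'
from h import *
p=dict(np.load("pics/w5.npz"));im=p["image"]
cv2.imwrite("pics/w5a.png",cv2.resize(im[120:310,340:480],None,fx=4,fy=3.1*4/3.1 if 0 else 3.1,interpolation=cv2.INTER_CUBIC))
c=cv2.resize(im[10:130,400:580],None,fx=4,fy=4,interpolation=cv2.INTER_CUBIC);cv2.imwrite("pics/w5b.png",c)
X=cloud(p)
for z0,z1,n in((46,53,"block"),(128,150,"peg/arm"),(115,127,"head"),(21,30,"rail"),(9,15,"base")):
    m=(X[...,2]>z0)&(X[...,2]<z1)&(X[...,0]>545)&(X[...,0]<720)&(X[...,1]>-230)&(X[...,1]<140)
    m[260:,:400]=0
    P=X[m].astype(np.float32);print(n,len(P),P.min(0).round(1),P.max(0).round(1),P[:,2].mean().round(1),np.round(cv2.minAreaRect(P[:,:2])[2],2))
for n,u,v,h in(("tipEnd",382.5,212,141),("pegroot",438,211,135),("blkfl",366.5,142,50),("blkfr",421,141,50),("blknl",361,288,50),("white",393,179.5,50),("ball",423,177,36),("notch",438,75,36),("headline",510,69,122)):
    print(n,ray_h(p,u,v,h).round(1),X[int(round(v)),int(round(u))].round(1))
E
```

```text
Traceback (most recent call last):
cv2.error: OpenCV(4.12.0) /io/opencv/modules/imgproc/src/convhull.cpp:143: error: (-215:Assertion failed) total >= 0 && (depth == CV_32F || depth == CV_32S) in function 'convexHull'
```

View pics/w5a.png

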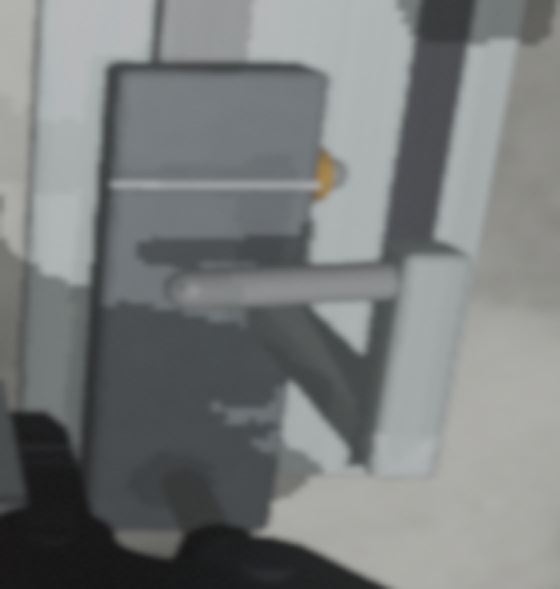

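View pics/w5b.png

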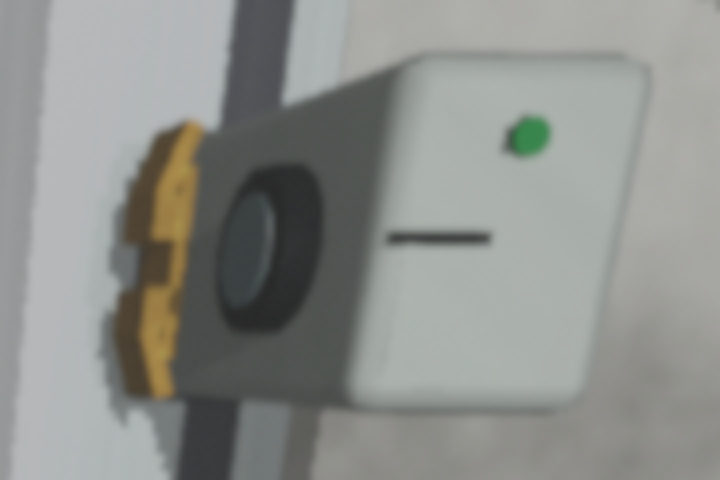

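```bash
python3 - <<'E'
from h import *
p=dict(np.load("pics/w5.npz"));im=p["image"]
X=cloud(p).astype(np.float32)
for z0,z1,n in((46,53,"block"),(128,150,"peg/arm"),(115,127,"head"),(21,30,"rail"),(9,15,"base")):
    m=(X[...,2]>z0)&(X[...,2]<z1)&(X[...,0]>545)&(X[...,0]<720)&(X[...,1]>-230)&(X[...,1]<140)
    m[260:,:400]=0
    P=np.ascontiguousarray(X[m])
    print(n,len(P),P.min(0).round(1),P.max(0).round(1),P[:,2].mean().round(1),np.round(cv2.minAreaRect(np.ascontiguousarray(P[:,:2]))[2],2))
a=lambda x,y:(x/4+340,y/3.1+120); b=lambda x,y:(x/4+400,y/4+10)
for n,(u,v),h in(("tipEnd",a(166,288),141),("tipc",a(187,288),145.5),("pegroot",a(398,270),139),("blkfl",a(112,66),50),("blkfr",a(322,72),50),("blknl",a(92,515),50),("white0",a(112,184),50),("white1",a(318,184),50),("ball",a(335,172),36),("notch",b(150,262),42),("headline0",b(387,238),122),("headline1",b(492,238),122),("hTL",b(420,55),122),("hBL",b(352,403),122)):
    print(n,ray_h(p,u,v,h).round(1),X[int(round(v)),int(round(u))].round(1))
E
```

```text
block 6272 [ 570.  -196.4   46. ] [639.3  49.8  53. ] 50.5 86.09
peg/arm 2343 [ 566.8 -121.   128. ] [621.  -63.9 147.4] 141.0 2.77
head 6022 [ 608.5 -119.7  115. ] [675.8  50.8 126.8] 122.2 80.96
rail 3479 [ 570.4 -117.3   21. ] [660.3  84.   30. ] 25.9 86.31
base 15980 [ 549.8 -194.9    9. ] [685.6  90.8  15. ] 13.0 2.44
tipEnd [567.8 -74.9 141. ] [567.2 -73.5 144.9]
tipc [570.2 -73.  145.5] [570.5 -73.2 145.1]
pegroot [607.6 -69.4 139. ] [607.  -68.5 141.2]
blkfl [568.9 -38.7  50. ] [571.2 -40.3  36.5]
blkfr [617.7 -38.1  50. ] [617.6 -38.1  48.6]
blknl [ 578.6 -192.7   50. ] [540.3 -66.9 242. ]
white0 [572.5 -74.9  50. ] [572.2 -74.3  51. ]
white1 [621.8 -72.5  50. ] [623.9 -73.3  45.2]
ball [630.3 -71.8  36. ] [628.1 -69.7  42.6]
notch [626.6  21.6  42. ] [629.5  21.7  35.2]
headline0 [636.6  21.7 122. ] [636.4  21.3 122.8]
headline1 [653.8  22.5 122. ] [653.5  22.2 122.5]
hTL [635.9  48.5 122. ] [637.6  49.1 118.7]
hBL [636.4  -4.5 122. ] [637.6  -4.7 119.8]
```

```bash
python3 - <<'E'
from plan import *
plan([545,-75.5,161.5],1.616,3,-1)
E
```

```text
now [526.5 -78.8 200.5] [ 3.138 -0.022  1.622] step 14.4 F [-0.   0.4 -0.2] w 8.9 t 7.95
[[-1, 0.0005, 0.0062, 0.013, 0.0019], [-1, 0.0005, 0.0062, 0.013, 0.0019], [-1, 0.0005, 0.0062, 0.013, 0.0019]]
```

Request:
send_rows --pt "-1 0.0005 0.006 0.013 0.002" --pt "-1 0.0005 0.006 0.013 0.002" --pt "-1 0.0005 0.006 0.013 0.002" --pt "-1 0 0 0 0" --pt "-1 0 0 0 0"

```text
clock: 8.37
eef_pos: [547.0, -74.0, 157.1]
tool_rot: [3.137, -0.022, 1.617]
force: [0.5, -0.4, -1.1]
width: 9.1
```

```bash
python3 - <<'E'
from plan import *
plan([545,-75.5,161.5],1.616,1,-1)
from h import *
p=get_image("side");cv2.imwrite("pics/s2.png",cv2.resize(p["image"][150:250,290:430],None,fx=5.6,fy=5.6,interpolation=cv2.INTER_CUBIC))
np.savez("pics/s2.npz",**{k:p[k] for k in["image","z_map","K","R","t"]})
E
```

```text
now [547.  -74.  157.1] [ 3.137 -0.022  1.617] step 5.1 F [ 0.5 -0.4 -1.1] w 9.1 t 8.37
[[-1, -0.0013, -0.002, -0.0045, 0.0006]]
```

View pics/s2.png

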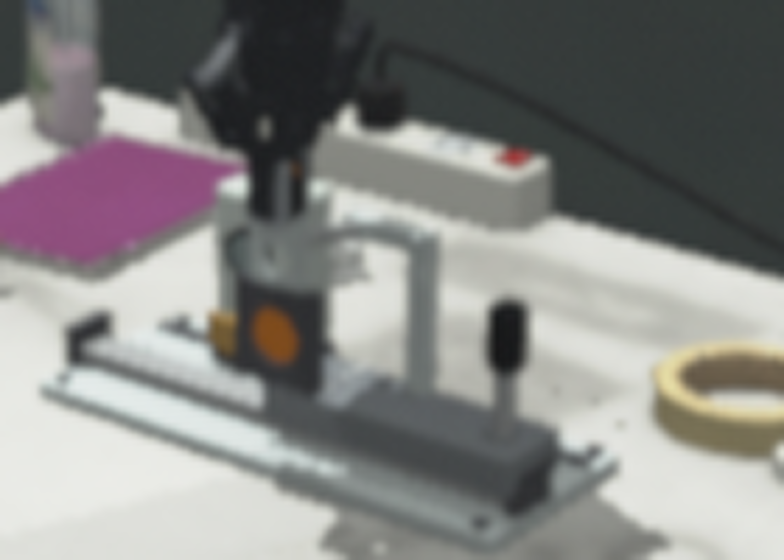

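```bash
python3 - <<'E'
from h import *
p=dict(np.load("pics/s2.npz"))
def pr(x):
    c=p["K"]@(p["R"]@np.array(x)+p["t"]);return c[:2]/c[2]
for n,x in(("hole",(547,-74.6,136.3)),("win",(547,-74.6,66.3+28)),("cellBR",(547,-74.6-26,66.3)),("cellBL",(547,-74.6+26,66.3)),("pegtip",(567.7,-75.1,141)),("knobtop",(600.5,-178.5,122)),("seat",(591,-74,138))):
    q=pr(x);print(n,q.round(1),((q-[290,150])*5.6).round())
hsv=cv2.cvtColor(p["image"],cv2.COLOR_BGR2HSV);m=cv2.inRange(hsv,np.array((5,130,80)),np.array((25,255,255)));m[:,:334]=0;m[:200]=0;m[:,350:]=0;m[225:]=0
v,u=np.nonzero(m);print(u.mean(),v.mean(),len(u),[ (u.mean()-290)*5.6,(v.mean()-150)*5.6], np.nanmedian(cloud(p)[m>0],0))
E
python3 -c "
import cv2;i=cv2.imread('pics/side0.png');i=cv2.imread('pics/s2.png');cv2.imwrite('pics/s2c.png',cv2.resize(i[140:420,180:400],None,fx=2.1,fy=2.1,interpolation=cv2.INTER_CUBIC))"
```

```text
hole [339.6 195.3] [278. 254.]
win [339.5 208.7] [277. 329.]
cellBR [346.4 220. ] [316. 392.]
cellBL [332.8 215.1] [240. 365.]
pegtip [344.3 191.8] [304. 234.]
knobtop [380.1 203.5] [505. 300.]
seat [349.2 190.4] [331. 226.]
338.6727272727273 209.2 55 [np.float64(272.5672727272728), np.float64(331.5199999999999)] [546.26867768 -71.46732424  92.1909968 ]
```

View pics/s2c.png

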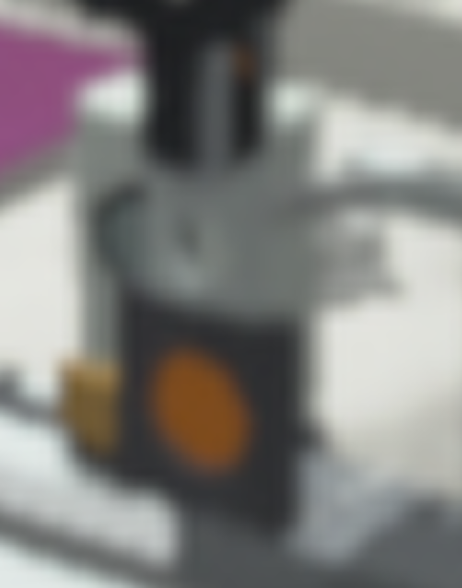

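```bash
python3 - <<'E'
from h import *
p,s=wshot("w6")
T=Ro.from_euler("xyz",s["tool_rot"]);print(s["eef_pos"],s["tool_rot"])
hsv=cv2.cvtColor(p["image"],cv2.COLOR_BGR2HSV);m=cv2.inRange(hsv,np.array((5,150,90)),np.array((25,255,255)));m[:,:300]=0;m[:,335:]=0;m[:240]=0;m[330:]=0
v,u=np.nonzero(m);P=np.array([ray_h(p,a,b,s["eef_pos"][2]+29.2) for a,b in zip(u,v)],np.float32)
r=cv2.minAreaRect(np.ascontiguousarray(P[:,:2]));print(r,P[:,1].min(),P[:,1].max(),u.min(),u.max(),v.min(),v.max()); print(np.nanmedian(cloud(p)[m>0],0))
for n,x in (("peg_tip_end",(567.7,-75.1,141)),("root",(608,-73.2,135))):
    c=p["K"]@(p["R"]@np.array(x)+p["t"]);print(n,c[:2]/c[2])
E
```

```text
[546.70405621 -73.85100912 156.9898595 ] [ 3.13780902 -0.02246755  1.61675585]
((544.604736328125, -75.11783599853516), (6.252721786499023, 24.651241302490234), 2.2202069759368896) -87.5216 -62.698902 310 325 268 318
[544.55615803 -72.92151779 188.29440681]
peg_tip_end [358.29703429 246.98708251]
root [426.65781411 242.05020988]
```

View pics/w6.png

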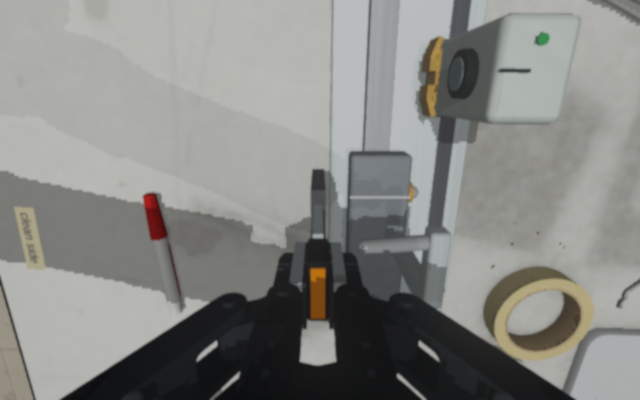

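Request:
send_rows --pt "-1 -0.001 0 -0.006 0" --pt "-1 0 0 0 0" --pt "-1 0 0.008 0 0" --pt "-1 0 0.008 0 0" --pt "-1 0 0 0 0" --pt "-1 0 0 0 0"

```text
clock: 8.97
eef_pos: [565.6, -75.3, 166.8]
tool_rot: [3.132, -0.022, 1.616]
force: [-0.3, 0.1, -1.5]
width: 9.1
```

```bash
python3 - <<'E'
from h import *
from plan import *
p,s=wshot("w7")
print(s["eef_pos"],s["tool_rot"],s["qd"].round(3))
p=get_image("side");cv2.imwrite("pics/s3.png",cv2.resize(p["image"][165:230,315:400],None,fx=9,fy=9,interpolation=cv2.INTER_CUBIC))
plan([593.3,-72.8,160],1.616,5,-1)
E
```

```text
[565.60091054 -75.26587193 166.83101252] [ 3.13247073 -0.02160107  1.61568371] [-0.003  0.007 -0.002 -0.028 -0.004 -0.002 -0.004]
now [565.3 -75.2 166.7] [ 3.133 -0.022  1.616] step 5.8 F [ 0.2  0.1 -1.3] w 9.4 t 9.07
[[-1, 0.0002, 0.0056, 0.0014, -0.0001], [-1, 0.0002, 0.0056, 0.0014, -0.0001], [-1, 0.0002, 0.0056, 0.0014, -0.0001], [-1, 0.0002, 0.0056, 0.0014, -0.0001], [-1, 0.0002, 0.0056, 0.0014, -0.0001]]
```

View pics/s3.png

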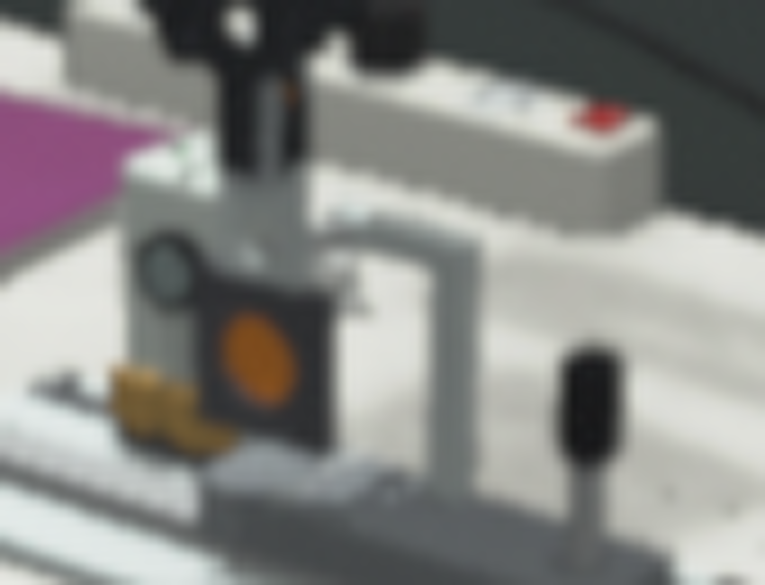

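View pics/w7.png

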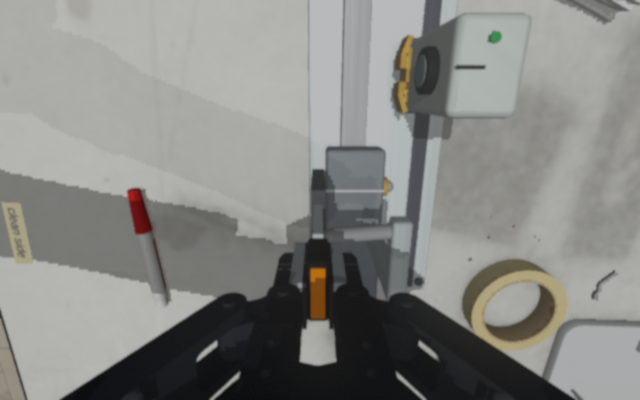

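Request:
send_rows --pt "-1 0 -0.003 0.004 0" --pt "-1 0 0 0 0" --pt "-1 0 0 0 0"

```text
clock: 9.32
eef_pos: [561.2, -75.2, 162.0]
tool_rot: [3.134, -0.022, 1.616]
force: [0.6, 0.5, -0.6]
width: 8.5
```

Request:
send_rows --pt "-1 0.001 0.006 0 0" --pt "-1 0 0.006 0 0" --pt "-1 0 0 0 0" --pt "-1 0 0 0 0"

```text
clock: 9.65
eef_pos: [574.0, -73.4, 161.9]
tool_rot: [3.135, -0.022, 1.615]
force: [-0.4, 0.2, -0.1]
width: 9.2
```

```bash
python3 - <<'E'
from h import *
p,s=wshot("w8")
print(s["eef_pos"],s["tool_rot"],s["force"])
q=get_image("side")
a=cv2.resize(p["image"][130:330,250:450],None,fx=3,fy=3,interpolation=cv2.INTER_CUBIC)
cv2.imwrite("pics/w8c.png",a);cv2.imwrite("pics/s4.png",cv2.resize(q["image"][165:230,315:400],None,fx=9,fy=9,interpolation=cv2.INTER_CUBIC))
E
```

```text
[574.02788294 -73.39649229 161.86413346] [ 3.13465041 -0.02220371  1.61544187] [-0.36888494  0.15449274 -0.14977912]
```

View pics/w8c.png

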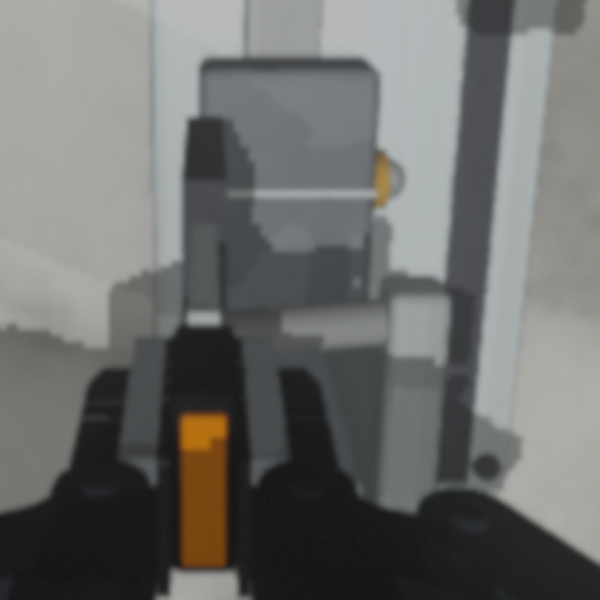

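View pics/s4.png

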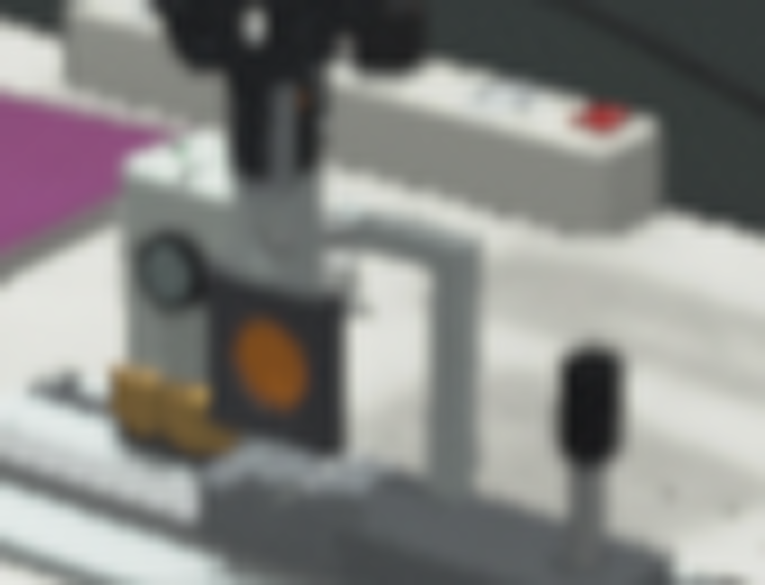

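Request:
send_rows --pt "-1 0 0.006 0 0" --pt "-1 0 0.006 0.001 0" --pt "-1 0 0.004 0 0" --pt "-1 0 0 0 0" --pt "-1 0 0 0 0"

```text
clock: 10.17
eef_pos: [591.7, -72.6, 160.9]
tool_rot: [3.134, -0.022, 1.615]
force: [-0.4, -0.0, -0.9]
width: 9.0
```

```bash
python3 - <<'E'
from h import *
p,s=wshot("w9")
print(s["eef_pos"],s["tool_rot"],s["force"])
q=get_image("side")
a=cv2.resize(p["image"][130:330,250:450],None,fx=3,fy=3,interpolation=cv2.INTER_CUBIC)
cv2.imwrite("pics/w9c.png",a);cv2.imwrite("pics/s5.png",cv2.resize(q["image"][165:230,315:400],None,fx=9,fy=9,interpolation=cv2.INTER_CUBIC))
E
```

```text
[591.72983577 -72.61947282 160.91111092] [ 3.13436661 -0.02217938  1.61534464] [-0.40575829 -0.00304436 -0.88713088]
```

View pics/w9c.png

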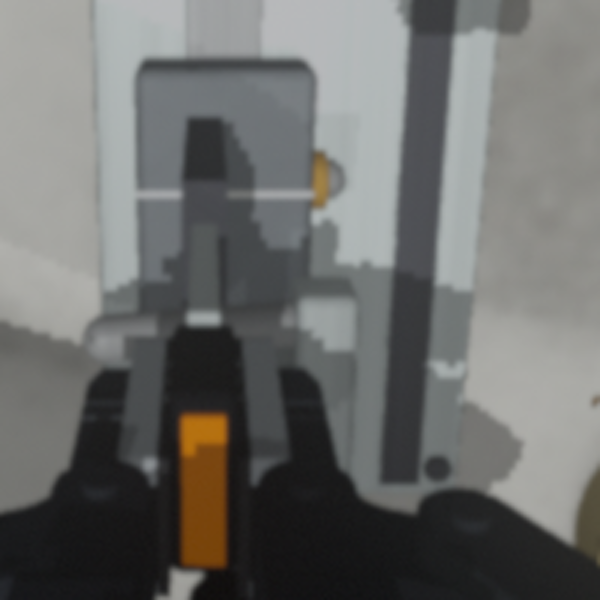

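View pics/s5.png

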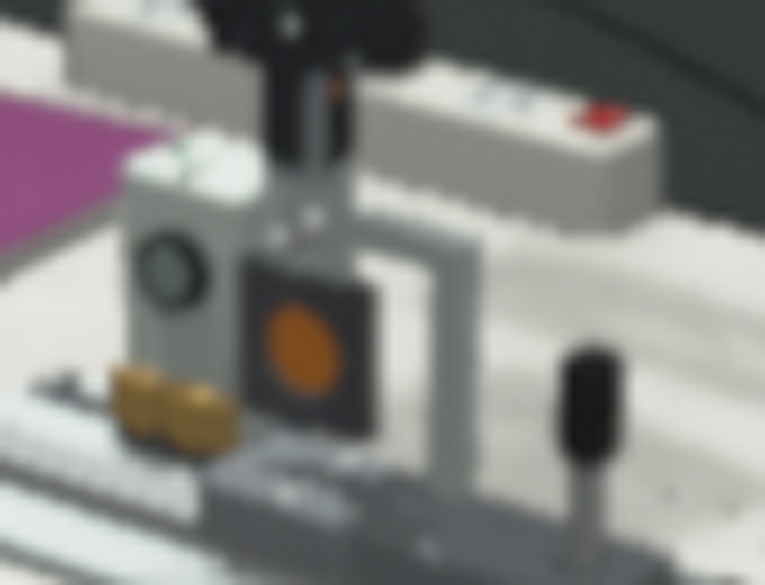

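Request:
send_rows --pt "-1 0 0.001 0.004 0" --pt "-1 0 0 0 0" --pt "-1 0 0 0 0"

```text
clock: 10.52
eef_pos: [592.1, -72.5, 156.6]
tool_rot: [3.135, -0.022, 1.615]
force: [1.0, 0.1, -2.3]
width: 9.0
```

Request:
send_rows --pt "-1 0 0 0.002 0" --pt "-1 0 0 0 0" --pt "-1 0 0 0 0"

```text
clock: 10.77
eef_pos: [591.7, -72.5, 154.2]
tool_rot: [3.136, -0.022, 1.615]
force: [0.2, -0.2, -1.3]
width: 9.1
```

Request:
send_rows --pt "-1 0 0 0.0015 0" --pt "-1 0 0 0 0" --pt "-1 0 0 0 0"

```text
clock: 11.02
eef_pos: [591.9, -72.6, 154.0]
tool_rot: [3.134, -0.023, 1.615]
force: [-0.4, -0.7, -0.7]
width: 9.1
```

Request:
send_rows --pt "-1 0 0 0.002 0" --pt "-1 0 0 0 0" --pt "-1 0 0 0 0"

```text
clock: 11.27
eef_pos: [592.4, -72.7, 153.9]
tool_rot: [3.133, -0.023, 1.615]
force: [-0.6, 0.0, -0.4]
width: 9.2
```

Request:
send_rows --pt "-0.6 0 0 0 0" --pt "-0.5 0 0 0 0" --pt "-0.4 0 0 0 0" --pt "-0.3 0 0 0 0"

```text
clock: 11.6
eef_pos: [592.6, -72.7, 153.2]
tool_rot: [3.132, -0.023, 1.615]
force: [0.2, -0.1, 0.4]
width: 29.8
```

```bash
python3 - <<'E'
from h import *
p,s=wshot("w10")
print(s["eef_pos"],s["tool_rot"],s["force"],s["width"])
q=get_image("side")
a=cv2.resize(p["image"][130:330,250:450],None,fx=3,fy=3,interpolation=cv2.INTER_CUBIC)
cv2.imwrite("pics/w10c.png",a);cv2.imwrite("pics/s6.png",cv2.resize(q["image"][165:230,315:400],None,fx=9,fy=9,interpolation=cv2.INTER_CUBIC))
E
```

```text
[592.60990016 -72.72183722 153.19914343] [ 3.13243373 -0.02280865  1.61460526] [ 0.21855582 -0.06395893  0.37987491] 29.808005655278613
```

View pics/w10c.png

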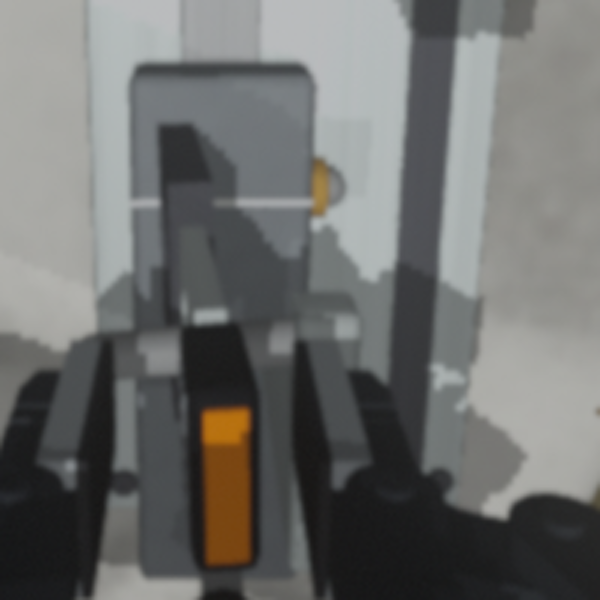

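View pics/s6.png

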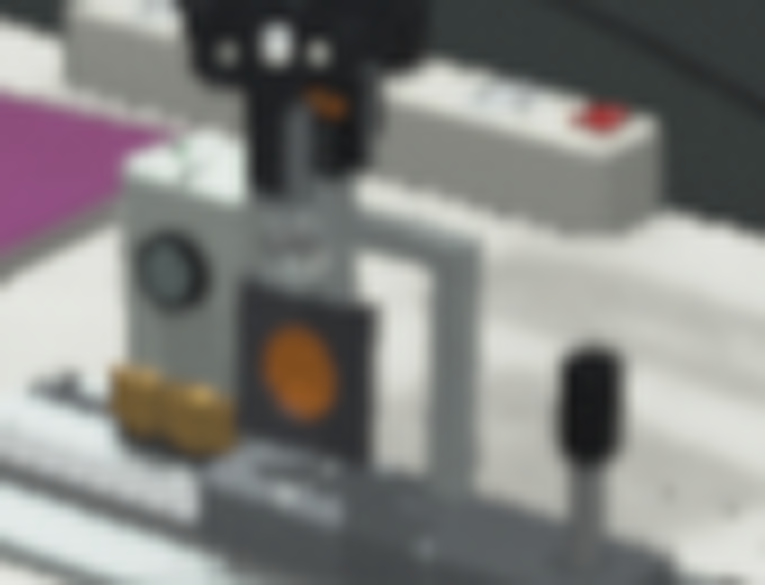

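Request:
send_rows --pt "0 0 0 0 0" --pt "0 0 0 0 0" --pt "0 0 0 -0.008 0" --pt "0 0 0 -0.012 0" --pt "0 0 0 -0.015 0" --pt "0 0 0 -0.02 0" --pt "0 0 0 -0.025 0" --pt "0 0 0 0 0"

```text
clock: 12.37
eef_pos: [590.9, -74.9, 237.2]
tool_rot: [3.136, -0.023, 1.614]
force: [1.3, -1.0, 0.1]
width: 42.8
```

```bash
python3 - <<'E'
from h import *
from plan import *
p,s=wshot("w11")
print(s["force"],s["width"],s["qpos"].round(2))
q=get_image("side")
cv2.imwrite("pics/s7.png",cv2.resize(q["image"][165:230,315:400],None,fx=9,fy=9,interpolation=cv2.INTER_CUBIC))
plan([602,-178.6,215],np.pi+.045,14,0)
E
```

```text
[ 1.3003008  -1.0092029   0.10751704] 42.77892371504776 [-0.14  0.57  0.37  1.68 -0.27  0.95  0.38]
now [588.8 -73.9 233.5] [-3.141 -0.024  1.614] step 7.7 F [-0.8 -0.2 -0.6] w 42.6 t 12.47
[[0, -0.0075, 0.0006, 0.0011, -0.1123], [0, -0.0076, -0.0002, 0.0011, -0.1123], [0, -0.0075, -0.0011, 0.0011, -0.1123], [0, -0.0073, -0.0019, 0.0011, -0.1123], [0, -0.0071, -0.0027, 0.0011, -0.1123], [0, -0.0067, -0.0035, 0.0011, -0.1123], [0, -0.0063, -0.0042, 0.0011, -0.1123], [0, -0.0058, -0.0049, 0.0011, -0.1123], [0, -0.0052, -0.0055, 0.0011, -0.1123], [0, -0.0045, -0.0061, 0.0011, -0.1123], [0, -0.0038, -0.0065, 0.0011, -0.1123], [0, -0.0031, -0.0069, 0.0011, -0.1123], [0, -0.0023, -0.0072, 0.0011, -0.1123], [0, -0.0014, -0.0074, 0.0011, -0.1123]]
```

View pics/s7.png

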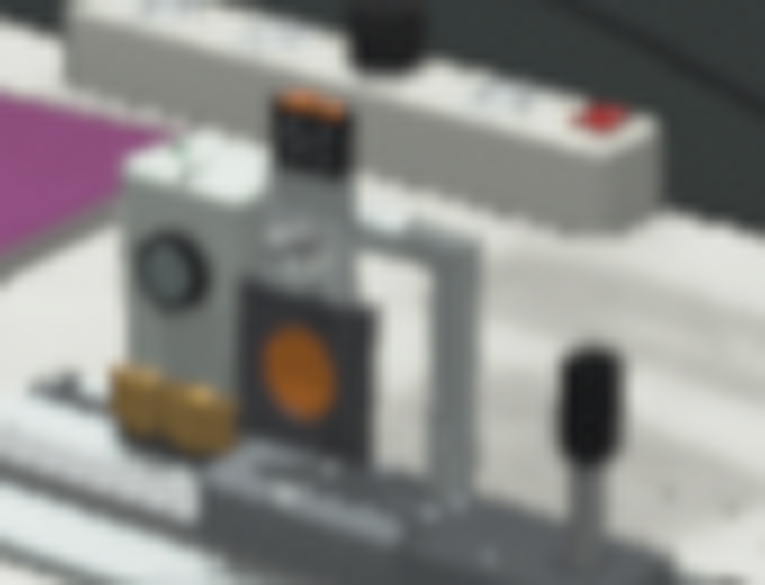

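View pics/w11.png

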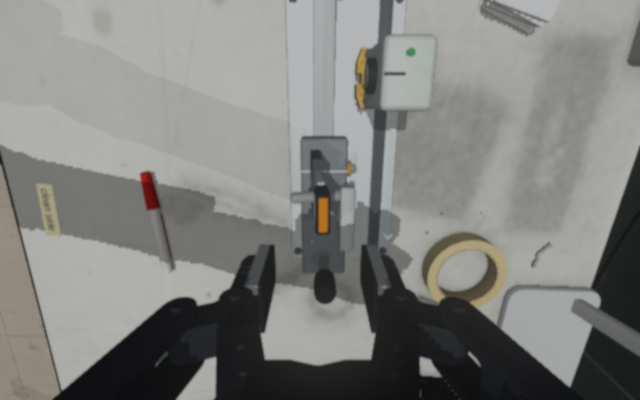

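```bash
python3 - <<'E'
from h import *
p=dict(np.load("pics/w11.npz"))
cv2.imwrite("pics/w11c.png",cv2.resize(p["image"][20:310,280:440],None,fx=4,fy=2.06*1.0,interpolation=cv2.INTER_CUBIC))
def pr(x):
    c=p["K"]@(p["R"]@np.array(x)+p["t"]);return (c[:2]/c[2]).round(1)
X=cloud(p)
m=(X[...,2]>100)&(X[...,2]<135)&(X[...,1]<-150)&(X[...,0]>570)&(X[...,0]<630)
v,u=np.nonzero(m);P=X[m];print(len(P),P.mean(0),P.min(0),P.max(0),u.min(),u.max(),v.min(),v.max())
g=cv2.cvtColor(p["image"],cv2.COLOR_BGR2GRAY)
print("white cols",g[160:182,305:312].mean(1).round(),g[160:182,335:345].mean(1).round())
print("hl",g[60:90,388:402].mean(1).round())
print(pr((597.2,-73.7,50)),pr((602,-178.6,122)))
for h in(122,):print(ray_h(p,395,73.5,122),)
E
```

```text
568 [ 600.44265527 -173.69982087  117.22122644] [ 590.39575551 -187.24173961  100.05142709] [ 611.70573171 -166.84630175  124.48827701] 314 335 274 304
white cols [101. 100. 100. 100.  99. 100. 100. 100. 101. 109. 124. 135. 126. 109.
 102. 101. 101. 102. 103. 103. 104. 104.] [115. 115. 114. 113. 112. 112. 111. 111. 113. 122. 142. 154. 142. 121.
 111. 110. 110. 111. 111. 111. 110. 108.]
hl [178. 178. 178. 178. 178. 178. 178. 178. 178. 177. 172. 156. 121.  87.
  98. 138. 166. 176. 177. 177. 177. 177. 177. 177. 177. 177. 177. 177.
 177. 177.]
[324.4 171.2] [325.9 296. ]
[644.85801728  22.18149327 122.        ]
```

View pics/w11c.png

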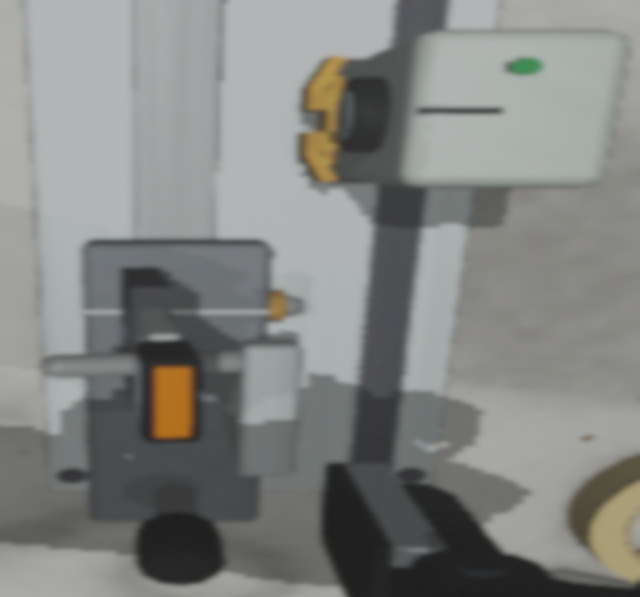

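Request:
send_rows --pt "0 -0.0075 0.0006 0 -0.11" --pt "0 -0.0076 0 0 -0.11" --pt "0 -0.0075 -0.001 0 -0.11" --pt "0 -0.0073 -0.002 0 -0.11" --pt "0 -0.007 -0.0027 0 -0.11" --pt "0 -0.0067 -0.0035 0 -0.11" --pt "0 -0.0063 -0.004 0 -0.11" --pt "0 -0.0058 -0.005 0 -0.11" --pt "0 -0.005 -0.0055 0 -0.11" --pt "0 -0.0045 -0.006 0 -0.11" --pt "0 -0.004 -0.0065 0 -0.11" --pt "0 0 0 0 0"

```text
clock: 13.47
eef_pos: [592.3, -154.8, 218.5]
tool_rot: [3.118, -0.033, 2.889]
force: [-0.9, 0.8, 0.9]
width: 42.6
```

```bash
python3 - <<'E'
from plan import *
plan([601.3,-177.5,200],np.pi+.045,4,0)
E
```

```text
now [ 592.3 -154.8  218.5] [ 3.118 -0.033  2.889] step 7.7 F [-0.9  0.8  0.9] w 42.6 t 13.47
[[0, -0.0038, -0.005, 0.0044, -0.0745], [0, -0.0034, -0.0053, 0.0044, -0.0745], [0, -0.003, -0.0055, 0.0044, -0.0745], [0, -0.0025, -0.0057, 0.0044, -0.0745]]
```

Request:
send_rows --pt "0 -0.004 -0.005 0 -0.075" --pt "0 -0.003 -0.0055 0 -0.075" --pt "0 -0.003 -0.0055 0 -0.075" --pt "0 -0.0025 -0.0057 0 -0.07" --pt "0 0 0 0 0" --pt "0 0 0 0 0"

```text
clock: 13.97
eef_pos: [598.0, -174.9, 211.9]
tool_rot: [3.103, -0.036, -3.104]
force: [0.0, 0.4, 1.0]
width: 42.4
```

```bash
python3 - <<'E'
from plan import *
from h import *
plan([601.3,-177.5,150],np.pi+.045,4,0)
p,s=wshot("w12")
X=cloud(p)
m=(X[...,2]>116)&(X[...,2]<135)&(X[...,1]<-150)&(X[...,0]>570)&(X[...,0]<630)&(X[...,1]>-210)
m[:, :200]=0;m[:,450:]=0
P=X[m];print(len(P),P.mean(0),P.min(0),P.max(0),np.nonzero(m)[0].mean(),np.nonzero(m)[1].mean())
E
```

```text
now [ 598.  -174.9  211.9] [ 3.103 -0.036 -3.104] step 15.5 F [0.  0.4 1. ] w 42.4 t 13.97
[[0, -0.0014, -0.0013, 0.0154, -0.0019], [0, -0.0014, -0.0013, 0.0154, -0.0019], [0, -0.0014, -0.0013, 0.0154, -0.0019], [0, -0.0014, -0.0013, 0.0154, -0.0019]]
562 [ 599.36190671 -178.21790426  122.01704436] [ 590.11652405 -189.09918895  116.04872869] [ 610.66230302 -167.66158275  124.79433373] 206.58896797153025 308.79359430604984
```

View pics/w12.png

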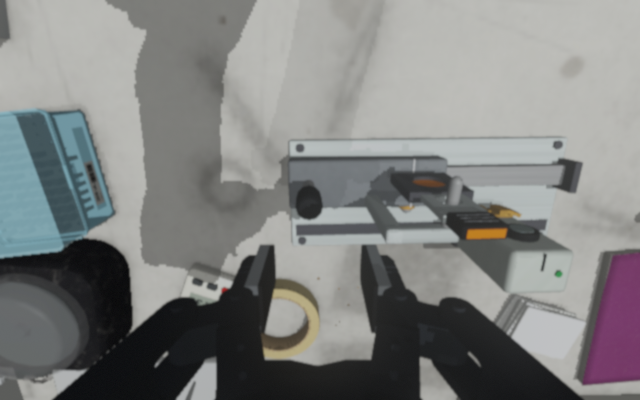

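```bash
python3 - <<'E'
from plan import *
s=read_state();z=R.from_euler("xyz",s["tool_rot"]).apply([0,0,1]);print(z)
t=np.array([600.5,-178.2,107])+19*z
plan(t-60*z,np.pi+.045,4,0)
print(t)
E
```

```text
[-0.03715489  0.03683368 -0.99863046]
now [ 597.8 -175.   211.9] [ 3.103 -0.036 -3.104] step 16.1 F [0.2 0.2 0.6] w 42.9 t 14.02
[[0, -0.0016, -0.0018, 0.0159, -0.0018], [0, -0.0016, -0.0018, 0.0159, -0.0018], [0, -0.0016, -0.0018, 0.0159, -0.0018], [0, -0.0016, -0.0018, 0.0159, -0.0018]]
[ 599.79405709 -177.50016006   88.02602127]
```

Request:
send_rows --pt "0 -0.0016 -0.002 0.016 0" --pt "0 -0.0016 -0.002 0.016 0" --pt "0 -0.0016 -0.002 0.016 0" --pt "0 -0.0016 -0.001 0.012 0" --pt "0 0 0 0 0" --pt "0 0 0 0 0"

```text
clock: 14.52
eef_pos: [602.3, -175.0, 149.5]
tool_rot: [3.102, -0.036, -3.114]
force: [-0.2, 0.8, -0.3]
width: 42.7
```

```bash
python3 - <<'E'
from plan import *
s=read_state();z=R.from_euler("xyz",s["tool_rot"]).apply([0,0,1]);print(z)
t=np.array([600.5,-178.2,107])+19*z
plan(t,np.pi+.045,4,0)
print(t)
E
```

```text
[-0.03730495  0.03807704 -0.99857823]
now [ 602.3 -175.   149.5] [ 3.102 -0.036 -3.114] step 15.4 F [-0.2  0.8 -0.3] w 42.7 t 14.52
[[0, 0.0001, -0.0012, 0.0154, -0.0044], [0, 0.0001, -0.0012, 0.0154, -0.0044], [0, 0.0001, -0.0012, 0.0154, -0.0044], [0, 0.0001, -0.0012, 0.0154, -0.0044]]
[ 599.79120593 -177.47653615   88.02701365]
```

Request:
send_rows --pt "0 0 -0.003 0.014 0" --pt "0 0 -0.002 0.015 0" --pt "0 0 -0.001 0.015 0" --pt "0 0 0 0.01 0" --pt "0 0 0 0 0"

```text
clock: 14.93
eef_pos: [603.7, -177.8, 98.1]
tool_rot: [3.104, -0.029, -3.116]
force: [-0.2, -0.4, -0.6]
width: 42.7
```

```bash
python3 - <<'E'
from plan import *
s=read_state();z=R.from_euler("xyz",s["tool_rot"]).apply([0,0,1]);print(z)
t=np.array([600.5,-178.2,107])+19*z
plan(t,np.pi+.045,1,0)
from h import *
p,s=wshot("w13");q=get_image("side")
cv2.imwrite("pics/s8.png",cv2.resize(q["image"][165:240,315:405],None,fx=8,fy=8,interpolation=cv2.INTER_CUBIC))
E
```

```text
[-0.03009558  0.03676323 -0.99887072]
now [ 603.7 -177.8   98.1] [ 3.104 -0.029 -3.116] step 10.8 F [-0.2 -0.4 -0.6] w 42.7 t 14.93
[[0, 0.0035, 0.0, 0.0102, -0.0197]]
```

View pics/s8.png

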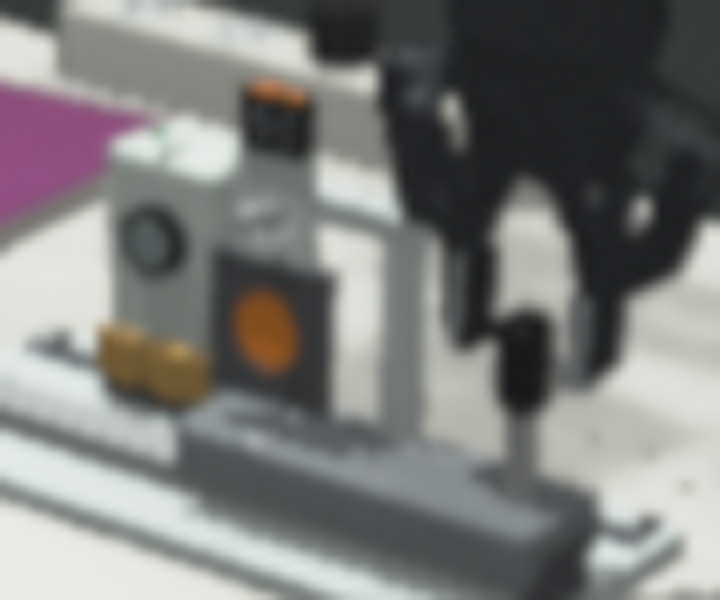

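View pics/w13.png

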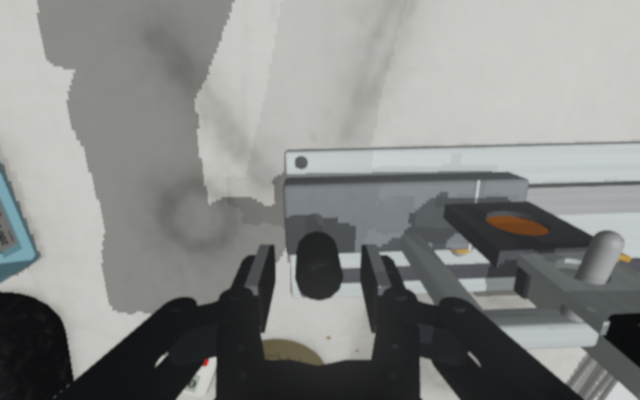

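Request:
send_rows --pt "0 0.003 0 0.01 0" --pt "0 0 0 0 0" --pt "0 0 0 0 0"

```text
clock: 15.28
eef_pos: [603.3, -178.1, 91.8]
tool_rot: [3.106, -0.022, -3.116]
force: [0.6, 0.3, 0.3]
width: 42.8
```

Request:
send_rows --pt "-1 0 0 0 0" --pt "-1 0 0 0 0" --pt "-1 0 0 0 0" --pt "-1 0 0 0 0"

```text
clock: 15.62
eef_pos: [603.5, -177.8, 92.7]
tool_rot: [3.106, -0.021, -3.116]
force: [0.1, 0.2, -1.7]
width: 19.9
```

Request:
send_rows --pt "-1 0 0 0 0" --pt "-1 0 0 0 0"

```text
clock: 15.78
eef_pos: [603.5, -177.8, 92.7]
tool_rot: [3.107, -0.021, -3.115]
force: [-0.6, -0.2, -0.6]
width: 20.1
```

```bash
python3 - <<'E'
from plan import *
s=read_state();print(s["force"],s["width"])
d=np.array([-np.sin(.0454),np.cos(.0454),0])
T=R.from_euler("xyz",s["tool_rot"]);print("unit dir in tool",T.inv().apply(d),s["eef_pos"])
from h import *
p,s=wshot("w14")
a=p["image"][130:330,200:640];cv2.imwrite("pics/w14c.png",a)
E
```

```text
[-0.58364726 -0.18229775 -0.64470596] 20.1447835799648
unit dir in tool [0.01928502 0.99918822 0.03536946] [ 603.52449991 -177.78765837   92.69478137]
```

View pics/w14c.png

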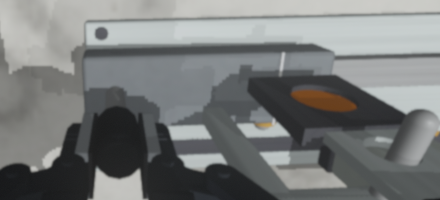

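Request:
send_rows --pt "-1 0 0.003 0 0" --pt "-1 0 0.004 0 0" --pt "-1 0 0.005 0 0" --pt "-1 0 0.005 0 0" --pt "-1 0 0.005 0 0" --pt "-1 0 0.004 0 0" --pt "-1 0 0.003 0 0" --pt "-1 0 0 0 0"

```text
clock: 16.5
eef_pos: [602.3, -148.4, 92.7]
tool_rot: [3.11, -0.022, -3.116]
force: [0.3, -0.9, -2.6]
width: 19.9
```

```bash
cat > prog.py <<'E'
from plan import *
s=read_state()
d=np.array([-np.sin(.0454),np.cos(.0454),0]);e=np.array([d[1],-d[0],0])
D=s["eef_pos"]-np.array([603.5,-177.8,92.7])
T=R.from_euler("xyz",s["tool_rot"])
print("travel",(D@d).round(2),"lat",(D@e).round(2),"dz",D[2].round(2),"F along",(s["force"]@d).round(2),"lat",(s["force"]@e).round(2),"z",s["force"][2].round(2),"w",round(s["width"],1),"rot",np.round(s["tool_rot"],3),"t",s["clock"],"dir",T.inv().apply(d).round(3))
E
python3 prog.py
```

```text
travel 29.38 lat 0.13 dz 0.02 F along -0.94 lat 0.28 z -2.56 w 19.9 rot [ 3.11  -0.022 -3.116] t 16.5 dir [0.02  0.999 0.032]
```

Request:
send_rows --pt "-1 0 0.003 0 0" --pt "-1 0 0.004 0 0" --pt "-1 0 0.005 0 0" --pt "-1 0 0.005 0 0" --pt "-1 0 0.005 0 0" --pt "-1 0 0.004 0 0" --pt "-1 0 0.003 0 0" --pt "-1 0 0 0 0"

```text
clock: 17.17
eef_pos: [600.9, -115.9, 92.7]
tool_rot: [3.11, -0.023, -3.116]
force: [0.9, -0.6, -4.4]
width: 20.4
```

```bash
python3 prog.py
```

```text
travel 61.97 lat 0.2 dz 0.03 F along -0.68 lat 0.84 z -4.44 w 20.4 rot [ 3.11  -0.023 -3.116] t 17.1667 dir [0.02  0.999 0.032]
```

Check by picture: plate hanging, remaining distance.

```bash
python3 - <<'E'
from h import *
p=get_image("side");cv2.imwrite("pics/s9.png",cv2.resize(p["image"][165:240,305:395],None,fx=8,fy=8,interpolation=cv2.INTER_CUBIC))
p=get_image("top");cv2.imwrite("pics/t9.png",cv2.resize(p["image"][145:200,285:395],None,fx=7,fy=7,interpolation=cv2.INTER_CUBIC))
np.savez("pics/t9.npz",**{k:p[k] for k in["image","z_map","K","R","t"]})
E
```

```text
(no output)
```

View pics/s9.png

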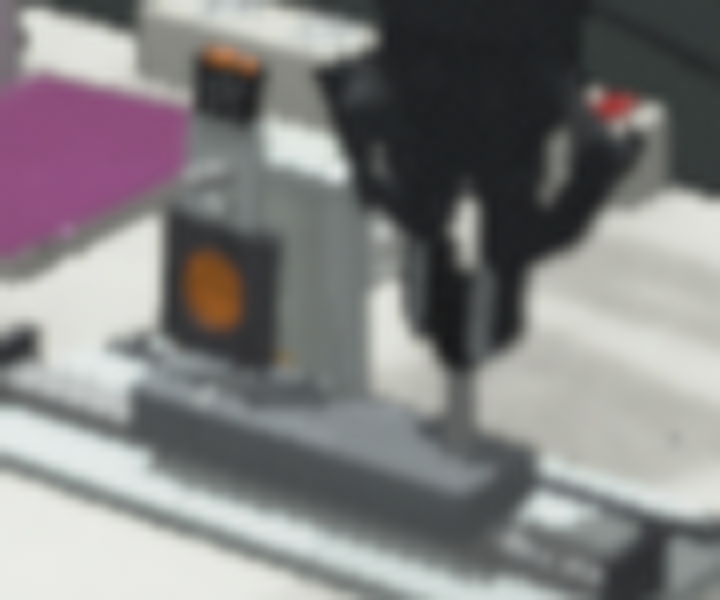

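View pics/t9.png

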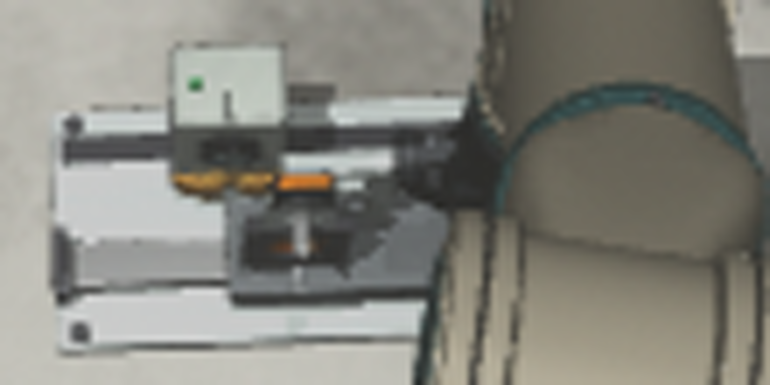

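Request:
send_rows --pt "-1 0 0.003 0 0" --pt "-1 0 0.003 0 0" --pt "-1 0 0.003 0 0" --pt "-1 0 0 0 0"

```text
clock: 17.6
eef_pos: [600.5, -108.6, 92.7]
tool_rot: [3.112, -0.023, -3.118]
force: [0.1, 0.6, -5.1]
width: 20.0
```

```bash
python3 prog.py
```

```text
travel 69.24 lat 0.16 dz -0.0 F along 0.58 lat 0.09 z -5.09 w 20.0 rot [ 3.112 -0.023 -3.118] t 17.6 dir [0.022 0.999 0.03 ]
```

Request:
send_rows --pt "-1 0 0.003 0.0003 0" --pt "-1 0 0.003 0.0003 0" --pt "-1 0 0 0 0"

```text
clock: 17.85
eef_pos: [600.4, -104.5, 92.8]
tool_rot: [3.114, -0.023, -3.12]
force: [1.0, 0.0, -6.0]
width: 20.4
```

```bash
python3 prog.py
```

```text
travel 73.36 lat 0.22 dz 0.06 F along -0.03 lat 1.0 z -6.03 w 20.4 rot [ 3.114 -0.023 -3.12 ] t 17.85 dir [0.023 0.999 0.028]
```

Request:
send_rows --pt "-1 0 0.003 0.001 0" --pt "-1 0 0.003 0.0005 0" --pt "-1 0 0 0 0"

```text
clock: 18.1
eef_pos: [600.2, -99.4, 92.8]
tool_rot: [3.116, -0.022, -3.121]
force: [1.1, -2.0, -6.6]
width: 20.0
```

```bash
python3 prog.py
```

```text
travel 78.44 lat 0.23 dz 0.06 F along -2.01 lat 0.96 z -6.63 w 20.0 rot [ 3.116 -0.022 -3.121] t 18.1 dir [0.025 0.999 0.026]
```

Request:
send_rows --pt "-1 0 0.003 0.001 0" --pt "-1 0 0 0.0005 0" --pt "-1 0 0 0 0"

```text
clock: 18.35
eef_pos: [600.0, -94.8, 92.7]
tool_rot: [3.115, -0.022, -3.12]
force: [-0.5, -3.0, -4.2]
width: 20.0
```

```bash
python3 prog.py
```

```text
travel 83.12 lat 0.26 dz 0.04 F along -2.98 lat -0.61 z -4.18 w 20.0 rot [ 3.115 -0.022 -3.12 ] t 18.35 dir [0.024 0.999 0.027]
```

Request:
send_rows --pt "-1 0 0.002 0.0003 0" --pt "-1 0 0 0 0"

```text
clock: 18.52
eef_pos: [599.9, -91.7, 92.7]
tool_rot: [3.114, -0.022, -3.12]
force: [-0.3, -0.6, 0.3]
width: 20.3
```

```bash
python3 prog.py
```

```text
travel 86.16 lat 0.27 dz -0.0 F along -0.62 lat -0.31 z 0.28 w 20.3 rot [ 3.114 -0.022 -3.12 ] t 18.5167 dir [0.023 0.999 0.028]
```

Request:
send_rows --pt "-1 0 0.002 0.0003 0" --pt "-1 0 0 0 0"

```text
clock: 18.68
eef_pos: [599.7, -88.3, 92.7]
tool_rot: [3.112, -0.023, -3.119]
force: [-1.6, 0.8, 0.3]
width: 19.8
```

```bash
python3 prog.py
```

```text
travel 89.58 lat 0.27 dz -0.0 F along 0.86 lat -1.59 z 0.26 w 19.8 rot [ 3.112 -0.023 -3.119] t 18.6833 dir [0.023 0.999 0.03 ]
```

Request:
send_rows --pt "-1 0 0 0 0" --pt "-1 0 0 0 0"

```text
clock: 18.85
eef_pos: [599.6, -85.9, 92.7]
tool_rot: [3.11, -0.023, -3.118]
force: [-1.8, 0.8, 2.7]
width: 20.1
```

```bash
python3 prog.py
```

```text
travel 91.96 lat 0.27 dz -0.03 F along 0.86 lat -1.75 z 2.73 w 20.1 rot [ 3.11  -0.023 -3.118] t 18.85 dir [0.022 0.999 0.032]
```

Request:
send_rows --pt "-1 0 0 0 0"

```text
clock: 18.93
eef_pos: [599.6, -85.1, 92.7]
tool_rot: [3.109, -0.023, -3.117]
force: [-0.7, 0.8, 1.8]
width: 19.9
```

```bash
python3 prog.py
```

```text
travel 92.82 lat 0.28 dz -0.03 F along 0.87 lat -0.62 z 1.85 w 19.9 rot [ 3.109 -0.023 -3.117] t 18.9333 dir [0.021 0.999 0.033]
```

Request:
send_rows --pt "-1 0 0 0 0"

```text
clock: 19.02
eef_pos: [599.6, -84.6, 92.7]
tool_rot: [3.108, -0.023, -3.117]
force: [-1.8, 0.3, 2.8]
width: 20.0
```

```bash
python3 prog.py
```

```text
travel 93.33 lat 0.29 dz -0.03 F along 0.36 lat -1.82 z 2.75 w 20.0 rot [ 3.108 -0.023 -3.117] t 19.0167 dir [0.021 0.999 0.034]
```

Request:
send_rows --pt "-1 0 0 0 0" --pt "-1 0 0 0 0"

```text
clock: 19.18
eef_pos: [599.6, -84.4, 92.7]
tool_rot: [3.108, -0.023, -3.117]
force: [-1.5, 0.7, 2.0]
width: 19.9
```

```bash
python3 prog.py
```

```text
travel 93.47 lat 0.31 dz -0.01 F along 0.76 lat -1.46 z 1.96 w 19.9 rot [ 3.108 -0.023 -3.117] t 19.1833 dir [0.02  0.999 0.034]
```

Request:
send_rows --pt "-1 0 0 0 0" --pt "-1 0 0 0 0" --pt "-1 0 0 0 0"

```text
clock: 19.43
eef_pos: [599.5, -84.4, 92.7]
tool_rot: [3.108, -0.023, -3.117]
force: [-2.0, 0.4, 0.9]
width: 20.1
```

```bash
python3 prog.py; python3 - <<'E'
from h import *
p=get_image("side");cv2.imwrite("pics/s10.png",cv2.resize(p["image"][165:240,305:395],None,fx=8,fy=8,interpolation=cv2.INTER_CUBIC))
p=get_image("top");cv2.imwrite("pics/t10.png",cv2.resize(p["image"][145:200,285:395],None,fx=7,fy=7,interpolation=cv2.INTER_CUBIC))
np.savez("pics/t10.npz",**{k:p[k] for k in["image","z_map","K","R","t"]})
p,s=wshot("w15")
E
```

```text
travel 93.47 lat 0.28 dz -0.02 F along 0.45 lat -2.01 z 0.89 w 20.1 rot [ 3.108 -0.023 -3.117] t 19.4333 dir [0.021 0.999 0.034]
```

View pics/s10.png

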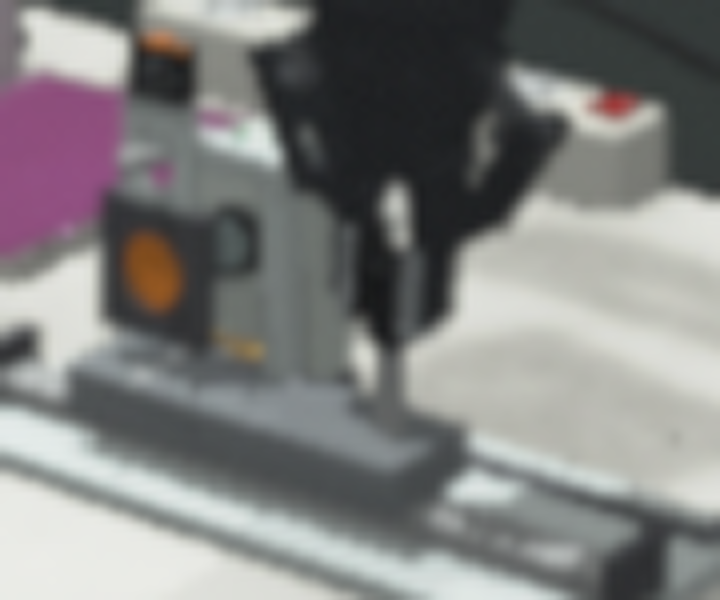

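View pics/t10.png

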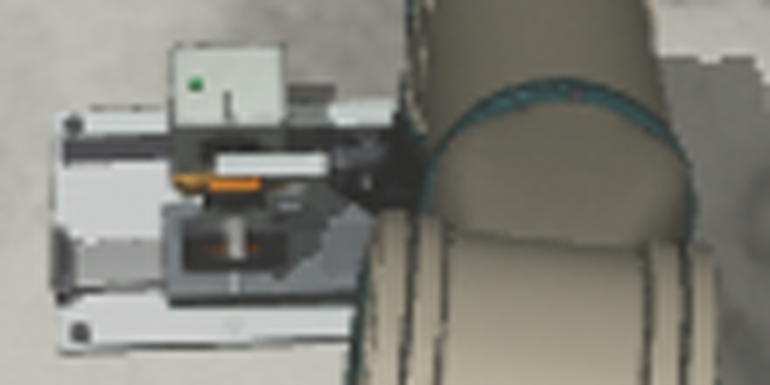

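View pics/w15.png

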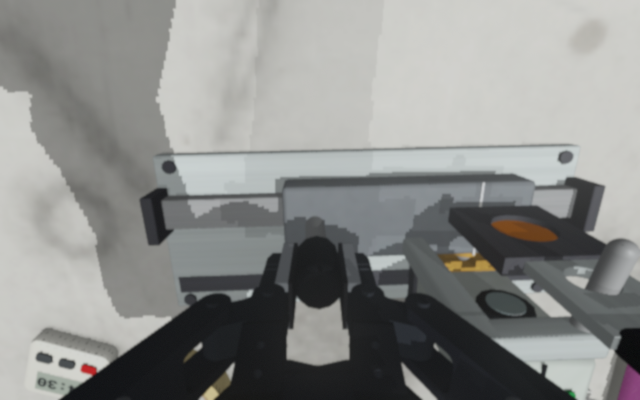

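```bash
python3 - <<'E'
from h import *
p=dict(np.load("pics/t10.npz"));g=cv2.cvtColor(p["image"],cv2.COLOR_BGR2GRAY).astype(float)
r0=g[183:188,310:328].mean(0);r1=g[158:163,308:328].mean(0)
print(r0.round(),r1.round())
d=np.array([-np.sin(.0454),np.cos(.0454),0])
w0=np.array([313,314,315,316,317,318,319,320,321])
def pk(row,sl,sgn):
    x=np.arange(sl[0],sl[1]);y=sgn*row;y=np.clip(y-np.percentile(y,60),0,None);return (x*y).sum()/y.sum()
a=pk(g[184:187,314:324].mean(0),(314,324),1);b=pk(g[159:162,312:324].mean(0),(312,324),-1)
A=ray_h(p,a,185.,50);B=ray_h(p,b,160.,122);print(a,b,A,B,(B-A)@d)
E
python3 prog.py
```

```text
[116. 105. 101. 101. 100.  99.  97.  99. 119.  93.  95.  95.  97.  95.
  90.  90.  98. 105.] [178. 123. 179. 190. 190. 191. 192. 193. 183. 126. 179. 192. 192. 190.
 188. 188. 185. 140. 100. 105.]
317.8085106382979 317.14509803921567 [577.27441526  20.72890925  50.        ] [646.50390914  22.71809824 122.        ] -1.1548000970076597
travel 93.48 lat 0.28 dz -0.01 F along 1.46 lat -0.17 z 1.7 w 20.0 rot [ 3.108 -0.023 -3.117] t 19.5833 dir [0.021 0.999 0.034]
```

```bash
python3 -c "
from cell import *
print(finish_job())"
```

```text
the job is handed in; nothing more can be done
None
```

I hung the amber plate on the carriage's peg by its hole and let go of it. Then I gripped the knob and slid the carriage left until the ball dropped into the notch. I handed the job in at about 19.6 s, still gripping the knob.

**Detent:** The pushing force rose on the ramp, fell off, then turned to a slight pull. With no further command the carriage drew itself in the last 4 mm and came to rest at 93.5 mm of travel. I had measured 93.7 mm to the notch beforehand.

**Last pictures:** The side, top and wrist views show the plate hanging on the peg. The top view puts the white line within about 1.2 mm of the head's notch line. That is inside the 2.5 mm allowed and close to the 2 mm camera calibration.

**Grip and forces:** At the end the fingers were closed on the knob at a 20 mm opening, and the forces were about 2 N or less. While on the ramp, the downward force on the tool reached about 6.6 N because the tool was tilted about 2°; I eased it off.

**What disagreed:** The fingers read about 20 mm on the 22 mm knob and 9 mm on the 10 mm tab, which I took as a reading offset. The side camera placed the plate about 2 mm off from where the wrist camera did, within calibration.

I kept clear of the green plate, beaker, vial and marker; I did not check them again at the end.

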